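# Lock the quarter-turn stop into the shaker channel and close it on the staining dish

### The arm

A 7-joint arm with a two-finger parallel gripper is mounted at the origin on a cart in front of the work surface, level with it; the furniture and walls round the work are solid. World frame = base frame: x ahead of the robot, y to its left, z up, the work surface at z = 0. Lengths are in m, angles in degrees, forces in N, time in s.
With the tool pointing down it reaches from about 0.4 to 0.9 m from the base axis. Payload 5.5 kg.
Tool frame: the origin (TCP) lies at the very end of the fingers, on their centre line; the grasp point (between the pads) lies 19 mm behind it (arm.grip_point_offset is the distance from the TCP to the grasp point, in m); z points along the fingers, x is the direction in which the jaws open and shut, and the axes are right-handed (so a half turn about z gives the same grasp; the last joint's range is limited). The gripper opens to 92 mm and grips with 3 to 60 N. Pads are 19 mm wide; open, the fingers measure 130 mm over their backs; the gripper's body (75 mm by 190 mm) begins 47 mm behind the grasp point.
Start: joints at [80.455, 28.699, -24.465, 88.831, 12.651, 65.22, -12.049], TCP at [0.271, -0.591, 0.227] pointing down, gripper open.
Joint ranges: [-164.97, 164.97], [-17.58, 116.51], [-87.97, 89.64], [11.32, 138.91], [-80.73, 260.73], [10.89, 115.49], [-147.41, 147.41]. Speed limits (degrees/s): [147.25, 147.25, 180, 180, 180, 180, 180].

### API

Orientations are given as a 3x3 rotation matrix whose columns are the frame's x, y, z axes.
In Python, from rig import arm gives the robot as it stands.
- The arm moves only by the tool move_arm, never from a script. Its argument "commands" is a list of rows, each an object of numbers: "x", "y", "z": the shift along the tool's x, y, z as a fraction of full scale; "wx", "wy", "wz": the turn, a rotation vector about the tool's x, y, z as a fraction of full scale; "claw": the gripper command: -1 is shut, 1 is fully open, values between are in proportion. A call has 1 to 8 rows; each row shifts and turns the commanded pose from where the row before left it, along the tool's axes as they then stand; what a row does not reach is not made up. Full scale, the value 1, is 2 cm for a shift and 5 degrees for a turn. A row lasts 1/10 s, in which the tool goes at most 50 mm and 8.59 degrees, less where a joint would pass 70% of its speed; a pose out of reach is approached as far as the arm can. A call with a number of a shift or a turn outside -1 to 1 is refused whole. A call with a gripper value outside its range is refused whole. The fingers move at their own pace and stop on an object; the grip force is fixed at half the most. Time passes only in rows, so rows that do not move let the fingers close. It gives the time, the measured TCP pose, the force and the opening at its end, in the units of the state.
- arm.get_obs(): the state, without advancing time (a new reading comes with each control period).
- arm.snapshot(name): name is "scene" or "top" or "wrist"; returns a dict with "image" (400x640x3 uint8, red, green, blue), "range_z" (400x640 float32, m along the optical axis (not along the pixel's ray), 0 where there is no reading), "fovy" (degrees; the focal length in pixels is half the picture's height over the tangent of half this angle, whatever the lens; pixels are square), "cx", "cy" (the principal point, pixels), "rvec" (rotation vector, rad) and "tvec" (3), from world to camera coordinates, as OpenCV has them. Camera axes: x right, y down, z forward; pixel columns grow to the right and rows downward; lengths in m; the calibration is good to about 2 mm. A picture is of the moment at which its call begins.
- arm.hand_in(): hands the job in, once; it reports no verdict.
The state is a dict: "time_s": time; "joints": joint angles; "joint_vel": joint speeds; "tau": joint torques, N m; "position": TCP position; "eef_rot": TCP orientation; "ft_force": force on the tool from outside, world axes, zero at the start; "moment": the same for the moment, N m; "opening": opening from 0.0 (shut) to 1.0 (fully open).
Only numpy, scipy, OpenCV 4.12 (cv2) and the standard library are available. Lean on these libraries where they do the work, as an engineer would, in place of code of your own. Each camera call takes 0.05 s, during which the arm holds its last target.

### The job

Secure the staining dish on the shaker: set the quarter-turn stop down into the platform's channel on the robot's side of the dish, with its bar lying along the channel, and then turn it a quarter turn so that the foot's grooves snap onto the channel lips and the bar lies square across. Then slide the locked stop gently along the channel until the dish sits lightly held, without play, between the bar and both black posts. Leave the dish flat on the platform and the things around it alone.

Things in the scene. Friction and masses are not known exactly. Their poses are not given: they have to be found in the camera images.
- shaker: Low white bench shaker, fixed. Aluminium platform 280 mm long (x), 150 mm wide, its flat top 72 mm above this origin (the centre of the underside, on the worktop). x points along the channel, away from the robot, to the two black posts; z up. Posts: 16 mm diameter, 22 mm high, standing on the platform at x = 114, y = +42 and -42 mm.
- channel (a point): Middle of the platform top, on the channel's axis; axes as the shaker's. The channel runs the platform's full length along x: its slot is 24 mm wide between 5 mm thick lips flush with the platform top; below the lips it is 52 mm wide, and 24 mm deep from the top. Each lip has a small rounded ridge along its underside.
- stop_centre (a point): Middle (half-way up) of the stop's bar: x along the bar, z up. Plain grey metal, 120 mm long; middle block 46 x 42 mm (x, y), 24 mm high (underside 12 mm below this point), dark pads on its two 42 mm-apart sides, 6 mm screw head on top; a wing 20 mm wide, rounded, at each end. At the start the stop stands on its foot on the worktop, left of the shaker. Mass about 0.35 kg. Either turning direction works.
- stop_foot_tip (a point): Centre of the underside of the stop's foot, 26 mm below the bar's middle. Foot: 44 mm long (along the bar), 19 mm wide, under a 21 mm diameter neck. It passes the slot only with the bar along the channel; the bar then rests on the platform. A spring pulls it up to the lips: turning takes up to some 5 N at the bar's end; at a quarter turn grooves drop over the ridges.
- stop_end (a point): Point on the bar's axis, half-way up, 45 mm from its middle towards its +x end: a good place to push it round (the other end is alike). Once caught, the grooves hold the bar square to about 0.15 rad. Pushed at its middle, the locked stop slides along the channel against 3 to 6 N; pushed hard at an end it can turn on, out of the catch.
- dish_centre (a point): Centre (half-way up) of the staining dish, a shallow round clear dish with blue stain, 96 mm diameter, 14 mm high, lying loose on the platform a little short of the two posts. It slides easily.
- dish_home (a point): Point on the platform top, on the channel axis, 77 mm beyond its middle, above which the dish's centre lies when the dish touches both posts. The middle of the locked bar, touching the dish, is then 69 mm from here towards the robot along the channel. Axes as the shaker's.
- dropper_bottle: Bystander: brown dropper bottle, 38 mm diameter, 111 mm high, on the worktop; origin at the centre of its underside.
- small_beaker: Bystander: small clear beaker, 45 mm diameter, 58 mm high; origin at the centre of its underside.
- second_jar: Bystander: staining jar with a white lid, 52 x 52 x 86 mm; origin at the centre of its underside.
There are look-alikes about, which are no part of the job. Of the things that look like the part that bears dish_centre, the largest one is meant.

How it is judged (in metres and radians):
On the way, in this order (a step that is already met when the one before it is completed fails the run):
1. the stop's foot is down in the channel, its bar resting on the platform along the channel (z of stop_centre in the frame of shaker below 0.0865 m and y of stop_centre in the frame of shaker between -0.004 and 0.004 m and angle between the x axis of stop_centre and the x axis of shaker, either way round below 0.3 rad and angle between stop_centre's own z axis and vertical below 0.06 rad), for 0.2 s.
2. the stop has been turned a quarter turn in the channel and its grooves have caught the lips (z of stop_centre in the frame of shaker below 0.0865 m and angle between the x axis of stop_centre and the y axis of shaker, either way round below 0.17 rad), for 0.2 s.
At the end, for the whole second after the job is handed in: The stop's foot is in the channel with the bar down on the platform (within 2.5 mm), the bar square across the channel (within 0.17 rad); the dish lies flat, its centre within 5 mm of where it touches both posts, and the bar is within 4.5 mm of its closed position; all at rest (all of step 2 and z of stop_centre in the frame of shaker above 0.081 m and y of stop_centre in the frame of shaker between -0.004 and 0.004 m and angle between stop_centre's own z axis and vertical below 0.06 rad and horizontal distance between dish_centre and dish_home below 0.005 m and x of stop_centre in the frame of dish_home above -0.0735 m and angle between dish_centre's own z axis and vertical below 0.04 rad and z of dish_centre in the frame of shaker below 0.082 m and linear speed of each of stop, stain_dish below 0.01 m/s).
It fails at once if the dish is tipped or lifted (angle between dish_centre's own z axis and vertical above 0.3 rad or z of dish_centre in the frame of shaker above 0.099 m).
It fails at once if the dish is squeezed hard (over 25 N) by the stop (contact force between stop and stain_dish above 25 N).
It fails at once if the dropper bottle, the beaker or the staining jar is pushed away (distance of any of dropper_bottle, small_beaker, second_jar from where it was at the start of the episode above 0.03 m).
It also fails if it takes over 61 s, if anything falls off the work surface, if the arm or the gripper's body presses on something with over 40 N, if the wrist force passes 120 N, or if a joint passes its speed limit or range.

## Working session

There is one attempt and no reset: what is moved stays moved. The work goes in short steps, Python scripts to look and compute and a tool call to move; the robot and the scene stay as the last step left them, time stands still between calls to the robot, and variables do not carry over. Pictures are saved under pics/ and viewed, and the job is handed in when it is done.

Besides the shell and the picture viewer there is one more tool, called after ">>>" as name([rows], argument=value, ...), one row to a line, values as JSON. move_arm: Moves the arm, as the interface text tells. Its arguments: {"type":"object","properties":{"commands":{"type":"array"}},"required":["commands"]}

```bash
mkdir -p pics; cat > h.py <<'E'
import numpy as np,cv2
from rig import arm
def snap(n,save=None):
    s=arm.snapshot(n)
    if save: cv2.imwrite('pics/%s.png'%save,s['image'][:,:,::-1])
    return s
def cloud(s):
    h,w=s['range_z'].shape; f=h/2/np.tan(np.radians(s['fovy'])/2)
    v,u=np.mgrid[:h,:w]; z=s['range_z']
    p=np.stack([(u-s['cx'])/f*z,(v-s['cy'])/f*z,z],-1)
    R=cv2.Rodrigues(np.array(s['rvec'],float))[0]
    P=(p-np.array(s['tvec']).ravel())@R
    P[z==0]=np.nan
    return P
def proj(s,pts):
    h=400;f=h/2/np.tan(np.radians(s['fovy'])/2)
    K=np.array([[f,0,s['cx']],[0,f,s['cy']],[0,0,1.]])
    return cv2.projectPoints(np.array(pts,float).reshape(-1,1,3),np.array(s['rvec'],float),np.array(s['tvec'],float),K,None)[0].reshape(-1,2)
E
python3 - <<'E'
from h import *
import pickle
d={n:snap(n,n+'0') for n in('scene','top','wrist')}
pickle.dump(d,open('s0.pkl','wb'))
o=arm.get_obs();print(o['time_s'],o['position'],o['eef_rot'],o['opening'],arm.grip_point_offset)
for n in d: print(n,d[n]['fovy'],d[n]['cx'],d[n]['cy'])
E
```

```text
0.15 [ 0.27057982 -0.59039535  0.22589515] [[ 4.16686358e-01 -9.09050127e-01 -5.87854883e-04]
 [-9.09048986e-01 -4.16686767e-01  1.44173436e-03]
 [-1.55556016e-03 -6.63621540e-05 -9.99998788e-01]] 0.998932753139878 0.0188
scene 54.04303728650578 322.9453441783004 193.93406702378203
top 44.26268535389646 326.52933221154683 203.05876482049965
wrist 58.54601043998698 317.52454613205384 195.88285621041086
```

View pics/scene0.png

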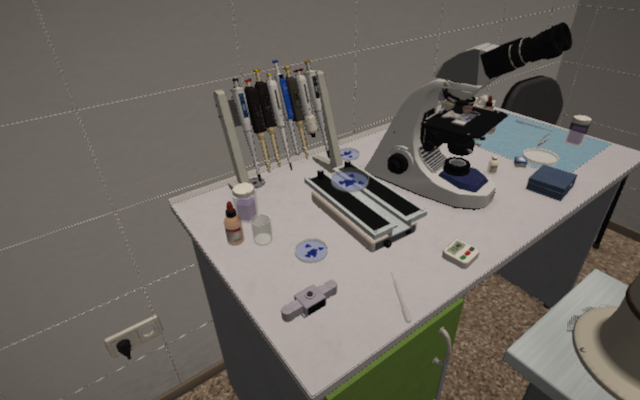

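View pics/top0.png

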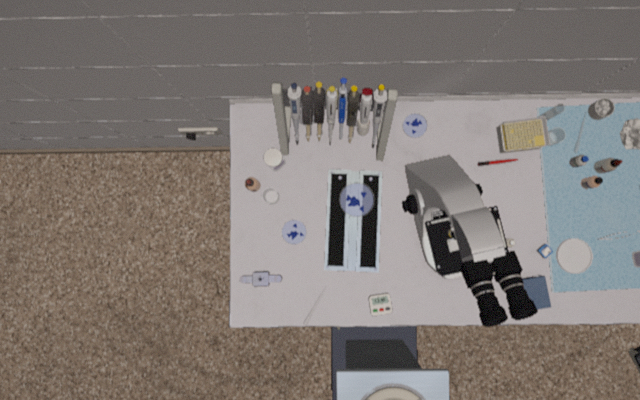

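The top view shows the shaker at about (353,220), with the big dish on it at (356,199). The stop is at (261,279). The look-alike dishes are at (294,232) and (414,125).

```bash
python3 - <<'E'
from h import *
import pickle
d=pickle.load(open('s0.pkl','rb'))
for n in('top','scene'):
    s=d[n];P=cloud(s)
    np.save(n+'P.npy',P)
s=d['top'];P=np.load('topP.npy')
for uv in [(261,279),(244,279),(278,279),(353,220),(327,172),(380,172),(326,269),(380,269),(356,199),(353,260),(271,196),(252,184),(273,158),(294,232),(339,178),(368,178)]:
    print(uv,P[uv[1],uv[0]].round(4))
im=s['image'][:,:,::-1]
a=cv2.resize(im[150:300,230:400],None,fx=4,fy=4,interpolation=cv2.INTER_CUBIC);cv2.imwrite('pics/topcrop.png',a[:600])
im=d['scene']['image'][:,:,::-1]
a=cv2.resize(im[150:330,220:440],None,fx=3.3,fy=3.3,interpolation=cv2.INTER_CUBIC);cv2.imwrite('pics/scenecrop.png',a)
# masks
m=(P[:,:,2]>.025)&(P[:,:,2]<.07);m[:, :235]=0;m[:,290:]=0;m[:265]=0;m[295:]=0
q=P[m];print(len(q),q.mean(0),q.min(0),q.max(0))
c=q[:,:2]-q[:,:2].mean(0);print(np.linalg.svd(c,full_matrices=False)[2][0])
E
```

```text
(261, 279) [0.4161 0.3646 0.0418]
(244, 279) [0.4164 0.4128 0.0392]
(278, 279) [0.415  0.3177 0.0346]
(353, 220) [0.5782 0.1044 0.0446]
(327, 172) [7.214e-01 1.764e-01 2.000e-04]
(380, 172) [0.7094 0.0286 0.073 ]
(326, 269) [0.4437 0.1816 0.0707]
(380, 269) [0.4378 0.0271 0.0011]
(356, 199) [0.635  0.0964 0.0748]
(353, 260) [0.4664 0.1062 0.0455]
(271, 196) [ 0.6532  0.3411 -0.0017]
(252, 184) [0.6796 0.383  0.0823]
(273, 158) [0.7504 0.324  0.0876]
(294, 232) [0.5471 0.2741 0.0029]
(339, 178) [0.6913 0.1429 0.0964]
(368, 178) [0.6908 0.0635 0.0922]
426 [0.41591004 0.36683174 0.03652745] [0.39592778 0.30921498 0.02572011] [0.43547855 0.425263   0.05079536]
[ 0.00900983 -0.99995941]
```

View pics/topcrop.png

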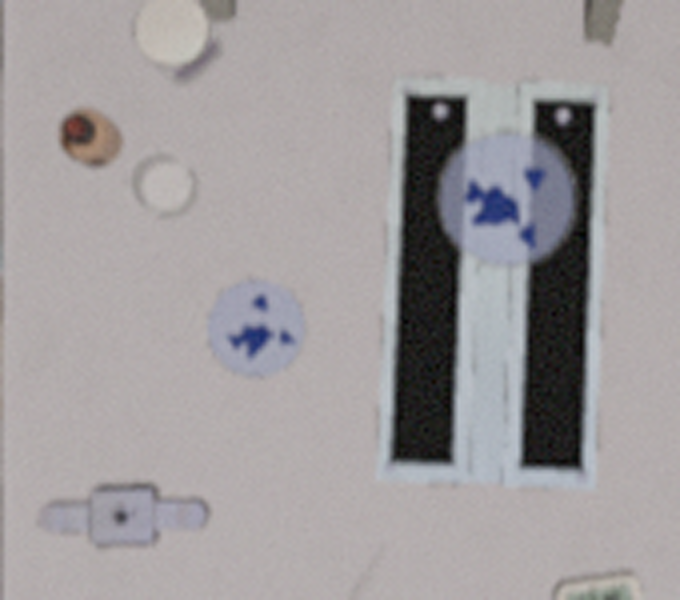

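View pics/scenecrop.png

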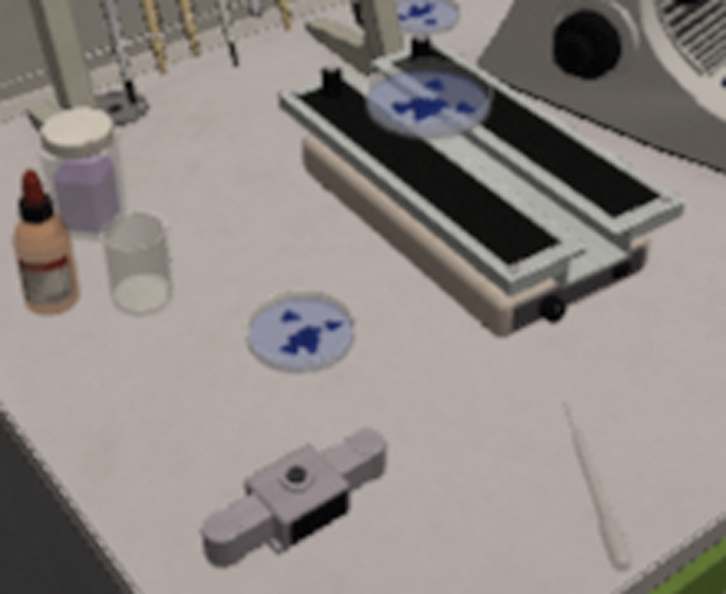

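```bash
python3 - <<'E'
from h import *
import pickle
d=pickle.load(open('s0.pkl','rb'))
s=d['top'];P=np.load('topP.npy')
print(proj(s,[[0,0,0],[.27,-.59,.226],[.27,-.59,.4],[.3,-.1,.3]]).round(0))
print('cam',-cv2.Rodrigues(np.array(s['rvec'],float))[0].T@np.array(s['tvec']).ravel())
Q=np.concatenate([np.load(n+'P.npy').reshape(-1,3) for n in('top','scene')]);Q=Q[np.isfinite(Q[:,0])]
print('max height grid, rows x, cols y')
ys=np.arange(.5,-.75,-.08);xs=np.arange(0.1,.95,.08)
print('      ',' '.join('%5.2f'%y for y in ys))
for x in xs:
    print('%5.2f '%x,' '.join('%5.2f'%(Q[(abs(Q[:,0]-x)<.04)&(abs(Q[:,1]-y)<.04)][:,2].max(initial=-9)) for y in ys))
# platform
z=P[:,:,2]
m=(z>.066)&(z<.078)&(P[:,:,1]>0)&(P[:,:,1]<.2)&(P[:,:,0]>.4)&(P[:,:,0]<.75)
q=P[m];print(len(q),q[:,2].mean())
r=cv2.minAreaRect(q[:,:2].astype(np.float32)*1000);print(r)
E
```

```text
[[393. 425.]
 [650. 343.]
 [705. 361.]
 [450. 338.]]
cam [0.52583421 0.16088271 1.42949183]
max height grid, rows x, cols y
        0.50  0.42  0.34  0.26  0.18  0.10  0.02 -0.06 -0.14 -0.22 -0.30 -0.38 -0.46 -0.54 -0.62 -0.70
 0.10  -0.73 -0.73 -0.73 -0.74  0.01  0.02  0.16  0.02  0.01 -0.65 -0.73 -0.73 -0.73 -0.74 -0.73 -0.73
 0.18  -0.74 -0.74 -0.74 -0.73  0.00  0.01  0.01  0.01  0.01 -0.66 -0.74 -0.73 -0.74  0.30 -0.74 -0.74
 0.26   0.00  0.01  0.01  0.02  0.01  0.01  0.01  0.01  0.01  0.01  0.01  0.01  0.34  0.33  0.01  0.01
 0.34   0.00  0.01  0.01  0.01  0.01  0.02  0.03  0.01  0.44  0.44  0.04  0.04  0.04  0.01  0.01  0.01
 0.42   0.00  0.04  0.05  0.01  0.08  0.08  0.08  0.21  0.43  0.44  0.04  0.04  0.04  0.02  0.01  0.09
 0.50   0.00  0.01  0.02  0.02  0.08  0.08  0.08  0.22  0.39  0.39  0.21  0.05  0.03  0.02  0.02  0.09
 0.58   0.00  0.01  0.01  0.02  0.09  0.09  0.09  0.29  0.37  0.37  0.20  0.01  0.01  0.01  0.01  0.01
 0.66   0.00  0.11  0.09  0.01  0.10  0.10  0.10  0.27  0.28  0.28  0.01  0.01  0.01  0.08  0.07  0.02
 0.74   0.00  0.06  0.09  0.07  0.09  0.09  0.09  0.12  0.16  0.15  0.08  0.08  0.07  0.07  0.12  0.05
 0.82   0.01  0.01  0.24  0.29  0.29  0.30  0.30  0.02  0.01  0.01  0.08  0.08  0.12  0.02  0.01  0.07
 0.90   0.62  0.61  0.61  0.61  0.60  0.60  0.60  0.60  0.59  0.59  0.59  0.58  0.51  0.40  0.39  0.38
4233 0.07202776261676705
((576.7933349609375, 105.58561706542969), (150.1806182861328, 280.19635009765625), 86.82318878173828)
```

View pics/wrist0.png

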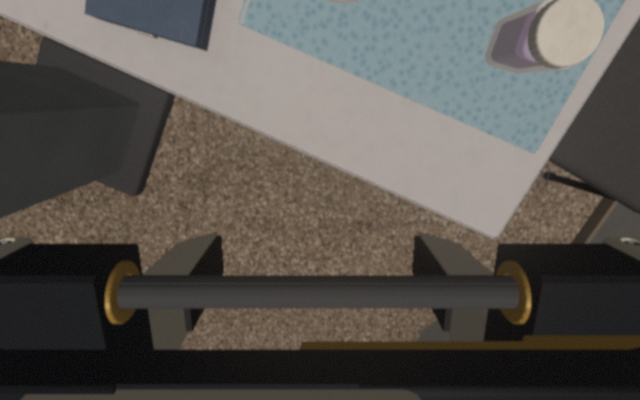

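>>> move_arm([
  {"z": -1, "claw": 1},
  {"z": -1},
  {"z": -1},
  {"z": -1},
  {"z": -1},
  {"z": -1},
  {"z": -1},
  {"z": -1},
])

```text
$.commands[0]: bad value
```

>>> move_arm([
  {"z": -1, "wz": -1},
  {"z": -1, "wz": -1},
  {"z": -1, "wz": -1},
  {"z": -1, "wz": -1},
  {"z": -1, "wz": -1},
  {"z": -1, "wz": -1},
  {"z": -1, "wz": -1},
  {"z": -1, "wz": -1},
])

```text
$.commands[0]: bad value
```

```bash
python3 - <<'E'
from h import *
o=arm.get_obs();print(o)
E
```

```text
{'time_s': 0.15, 'joints': array([ 80.45569654,  28.74344608, -24.4557611 ,  88.87774781,
        12.65061159,  65.22100761, -12.05066824]), 'joint_vel': array([ 0.03254846, -0.02998116,  0.05838994, -0.19012893,  0.04472292,
        0.09761723, -0.00975778]), 'tau': array([-6.10508665e-03, -5.67101276e+01, -5.82517326e+00, -2.79449362e+01,
       -6.88185752e-02,  2.66303070e-02,  1.35140617e-04]), 'position': array([ 0.27057982, -0.59039535,  0.22589515]), 'eef_rot': array([[ 4.16686358e-01, -9.09050127e-01, -5.87854883e-04],
       [-9.09048986e-01, -4.16686767e-01,  1.44173436e-03],
       [-1.55556016e-03, -6.63621540e-05, -9.99998788e-01]]), 'ft_force': array([-1.60625058,  0.00463447, -0.23393293]), 'moment': array([ 0.0290121 , -0.00635981,  0.02347465]), 'opening': 0.998932753139878}
```

>>> move_arm([
  {"x": 0, "y": 0, "z": -1, "wx": 0, "wy": 0, "wz": 0, "claw": 1},
  {"x": 0, "y": 0, "z": -1, "wx": 0, "wy": 0, "wz": 0, "claw": 1},
  {"x": 0, "y": 0, "z": -1, "wx": 0, "wy": 0, "wz": 0, "claw": 1},
  {"x": 0, "y": 0, "z": -1, "wx": 0, "wy": 0, "wz": 0, "claw": 1},
  {"x": 0, "y": 0, "z": -1, "wx": 0, "wy": 0, "wz": 0, "claw": 1},
  {"x": 0, "y": 0, "z": -1, "wx": 0, "wy": 0, "wz": 0, "claw": 1},
  {"x": 0, "y": 0, "z": -1, "wx": 0, "wy": 0, "wz": 0, "claw": 1},
  {"x": 0, "y": 0, "z": -1, "wx": 0, "wy": 0, "wz": 0, "claw": 1},
])

```text
time_s: 0.95
position: [0.2707, -0.5906, 0.3871]
eef_rot: [[0.417, -0.909, -0.0], [-0.909, -0.417, 0.001], [-0.001, -0.0, -1.0]]
ft_force: [-0.7, -0.1, 0.3]
opening: 1.004
```

>>> move_arm([
  {"x": 0, "y": 0, "z": -1, "wx": 0, "wy": 0, "wz": -1, "claw": 1},
  {"x": 0, "y": 0, "z": -1, "wx": 0, "wy": 0, "wz": -1, "claw": 1},
  {"x": 0, "y": 0, "z": -1, "wx": 0, "wy": 0, "wz": -1, "claw": 1},
  {"x": 0, "y": 0, "z": -1, "wx": 0, "wy": 0, "wz": -1, "claw": 1},
  {"x": 0, "y": 0, "z": -1, "wx": 0, "wy": 0, "wz": -1, "claw": 1},
  {"x": 0, "y": 0, "z": -1, "wx": 0, "wy": 0, "wz": -1, "claw": 1},
  {"x": 0, "y": 0, "z": -1, "wx": 0, "wy": 0, "wz": -1, "claw": 1},
  {"x": 0, "y": 0, "z": -1, "wx": 0, "wy": 0, "wz": -1, "claw": 1},
])

```text
time_s: 1.75
position: [0.2707, -0.5908, 0.5472]
eef_rot: [[0.905, -0.425, -0.0], [-0.425, -0.905, 0.001], [-0.001, -0.0, -1.0]]
ft_force: [-0.0, 0.5, -0.8]
opening: 1.0
```

```bash
python3 - <<'E'
from h import *
o=arm.get_obs();print(o['joints'].round(1),o['position'],o['eef_rot'].round(3))
E
```

```text
[ 81.8  24.5 -32.5  55.6  13.2 103.1  29.6] [ 0.27069944 -0.59076559  0.54715382] [[ 0.905 -0.425 -0.   ]
 [-0.425 -0.905  0.001]
 [-0.001 -0.    -1.   ]]
```

>>> move_arm([
  {"x": 0, "y": -1, "z": 0, "wx": 0, "wy": 0, "wz": -1, "claw": 1},
  {"x": 0, "y": -1, "z": 0, "wx": 0, "wy": 0, "wz": -1, "claw": 1},
  {"x": 0, "y": -1, "z": 0, "wx": 0, "wy": 0, "wz": -1, "claw": 1},
  {"x": 0, "y": -1, "z": 0, "wx": 0, "wy": 0, "wz": -1, "claw": 1},
  {"x": 0, "y": -1, "z": 0, "wx": 0, "wy": 0, "wz": -1, "claw": 1},
  {"x": 0.5, "y": -1, "z": 0, "wx": 0, "wy": 0, "wz": 0, "claw": 1},
  {"x": 0.5, "y": -1, "z": 0, "wx": 0, "wy": 0, "wz": 0, "claw": 1},
  {"x": 0.5, "y": -1, "z": 0, "wx": 0, "wy": 0, "wz": 0, "claw": 1},
])

```text
time_s: 2.55
position: [0.3286, -0.4337, 0.5467]
eef_rot: [[1.0, -0.008, 0.0], [-0.008, -1.0, 0.0], [0.0, -0.0, -1.0]]
ft_force: [0.1, -0.2, 0.5]
opening: 1.0
```

>>> move_arm([
  {"x": 0.5, "y": -1, "z": 0, "wx": 0, "wy": 0, "wz": 0, "claw": 1},
  {"x": 0.5, "y": -1, "z": 0, "wx": 0, "wy": 0, "wz": 0, "claw": 1},
  {"x": 0.5, "y": -1, "z": 0, "wx": 0, "wy": 0, "wz": 0, "claw": 1},
  {"x": 0.5, "y": -1, "z": 0, "wx": 0, "wy": 0, "wz": 0, "claw": 1},
  {"x": 0.5, "y": -1, "z": 0, "wx": 0, "wy": 0, "wz": 0, "claw": 1},
  {"x": 0.5, "y": -1, "z": 0, "wx": 0, "wy": 0, "wz": 0, "claw": 1},
  {"x": 0.5, "y": -1, "z": 0, "wx": 0, "wy": 0, "wz": 0, "claw": 1},
  {"x": 0.5, "y": -1, "z": 0, "wx": 0, "wy": 0, "wz": 0, "claw": 1},
])

```text
time_s: 3.35
position: [0.4095, -0.2738, 0.5468]
eef_rot: [[1.0, -0.007, 0.0], [-0.007, -1.0, -0.0], [0.0, 0.0, -1.0]]
ft_force: [0.2, -0.3, 0.3]
opening: 0.997
```

```bash
python3 - <<'E'
from h import *
o=arm.get_obs();print(o['joints'].round(1),o['position'],o['eef_rot'].round(3))
E
```

```text
[ 73.4   5.4 -46.9  78.8   4.   97.5  26.7] [ 0.40948417 -0.2738132   0.54676483] [[ 1.    -0.007  0.   ]
 [-0.007 -1.    -0.   ]
 [ 0.     0.    -1.   ]]
```

>>> move_arm([
  {"x": 0.25, "y": -1, "z": 0, "wx": 0, "wy": 0, "wz": 0, "claw": 1},
  {"x": 0.25, "y": -1, "z": 0, "wx": 0, "wy": 0, "wz": 0, "claw": 1},
  {"x": 0.25, "y": -1, "z": 0, "wx": 0, "wy": 0, "wz": 0, "claw": 1},
  {"x": 0.25, "y": -1, "z": 0, "wx": 0, "wy": 0, "wz": 0, "claw": 1},
  {"x": 0.25, "y": -1, "z": 0, "wx": 0, "wy": 0, "wz": 0, "claw": 1},
  {"x": 0.25, "y": -1, "z": 0, "wx": 0, "wy": 0, "wz": 0, "claw": 1},
  {"x": 0.25, "y": -1, "z": 0, "wx": 0, "wy": 0, "wz": 0, "claw": 1},
  {"x": 0.25, "y": -1, "z": 0, "wx": 0, "wy": 0, "wz": 0, "claw": 1},
])

```text
time_s: 4.15
position: [0.4499, -0.114, 0.5467]
eef_rot: [[1.0, -0.007, 0.0], [-0.007, -1.0, -0.0], [0.0, 0.0, -1.0]]
ft_force: [0.6, 0.1, 0.2]
opening: 1.005
```

>>> move_arm([
  {"x": 0, "y": -1, "z": 0, "wx": 0, "wy": 0, "wz": 0, "claw": 1},
  {"x": 0, "y": -1, "z": 0, "wx": 0, "wy": 0, "wz": 0, "claw": 1},
  {"x": 0, "y": -1, "z": 0, "wx": 0, "wy": 0, "wz": 0, "claw": 1},
  {"x": 0, "y": -1, "z": 0, "wx": 0, "wy": 0, "wz": 0, "claw": 1},
  {"x": 0, "y": -1, "z": 0, "wx": 0, "wy": 0, "wz": 0, "claw": 1},
  {"x": 0, "y": -1, "z": 0, "wx": 0, "wy": 0, "wz": 0, "claw": 1},
  {"x": 0, "y": -1, "z": 0, "wx": 0, "wy": 0, "wz": 0, "claw": 1},
  {"x": 0, "y": -1, "z": 0, "wx": 0, "wy": 0, "wz": 0, "claw": 1},
])

```text
time_s: 4.95
position: [0.4503, 0.0459, 0.5467]
eef_rot: [[1.0, -0.007, 0.0], [-0.007, -1.0, -0.001], [0.0, 0.001, -1.0]]
ft_force: [0.6, 0.1, 0.1]
opening: 0.995
```

```bash
python3 - <<'E'
from h import *
o=arm.get_obs();print(o['joints'].round(1),o['position'],o['eef_rot'].round(3))
import pickle
s=snap('wrist','w1');pickle.dump(s,open('w1.pkl','wb'))
E
```

```text
[ 55.9  -0.4 -63.7  83.1  -0.3  97.1  -8.2] [0.45025199 0.04593542 0.54666882] [[ 1.    -0.007  0.   ]
 [-0.007 -1.    -0.001]
 [ 0.     0.001 -1.   ]]
```

View pics/w1.png

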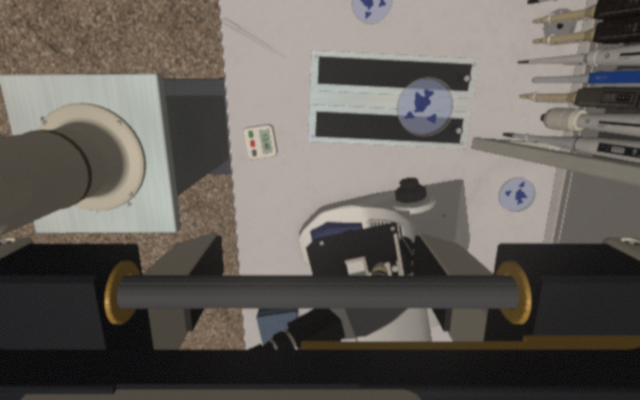

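```bash
python3 - <<'E'
from h import *
import pickle
s=pickle.load(open('w1.pkl','rb'))
for n,P,k in (('top',np.load('topP.npy'),1),('w',cloud(s),1),('scene',np.load('sceneP.npy'),1)):
    z=P[:,:,2]
    R=(P[:,:,1]>0)&(P[:,:,1]<.21)&(P[:,:,0]>.4)&(P[:,:,0]<.75)
    m=R&(z>.064)&(z<.08)
    q=P[m];print(n,len(q),np.median(q[:,2]))
    (c,sz,a)=cv2.minAreaRect(q[:,:2].astype(np.float32)*1000);print(c,sz,a)
    # channel floor
    th=np.radians(a if a<45 else a-90); e=np.array([np.cos(th),np.sin(th)]);nn=np.array([-e[1],e[0]])
    g=P[R&(z>.04)&(z<.058)]; g=g[np.isfinite(g[:,0])]
    t=(g[:,:2]-np.array(c)/1000)@np.stack([e,nn],1)
    g2=t[(abs(t[:,1])<.03)&(abs(t[:,0])<.1)]; print(' floor',len(g2),np.percentile(g2[:,1],[2,50,98]) if len(g2) else '', np.polyfit(g2[:,0],g2[:,1],1) if len(g2)>5 else '')
    t=(q[:,:2]-np.array(c)/1000)@np.stack([e,nn],1)
    # slot edges from platform pts per side
    for lo,hi in((-.03,0),(0,.03)):
        w=t[(t[:,1]>lo)&(t[:,1]<hi)&(abs(t[:,0]+.05)<.08)][:,1]; print(' lip',np.percentile(w,[1,50,99]) if len(w) else '')
    # posts
    pt=P[R&(z>.086)&(z<.1)]; t=(pt[:,:2]-np.array(c)/1000)@np.stack([e,nn],1)
    for sg in(1,-1):
        w=t[(t[:,1]*sg>.02)]; print(' post',len(w),w.mean(0) if len(w) else '')
    # dish top
    pd=P[R&(z>.079)&(z<.09)];t=(pd[:,:2]-np.array(c)/1000)@np.stack([e,nn],1); w=t[abs(t[:,0]-.06)<.06]
    print(' dish',len(w), (w.min(0)+w.max(0))/2 if len(w) else '', w.max(0)-w.min(0) if len(w) else '')
E
```

```text
top 4574 0.07203678669803787
(576.6099853515625, 105.65664672851562) (150.2184600830078, 280.49468994140625) 86.79058837890625
 floor 345 [-0.01250204 -0.00090545  0.01051434] [-3.83805399e-05 -8.80977442e-04]
 lip [-0.02970953 -0.02041313 -0.00198517]
 lip [0.00098773 0.02025108 0.02972486]
 post 35 [0.10306744 0.04015077]
 post 42 [ 0.0912082  -0.04010393]
 dish 347 [ 0.05904663 -0.00533664] [0.11562219 0.11989102]
w 11716 0.0737686953655318
(577.035400390625, 108.19666290283203) (150.03489685058594, 280.8106384277344) 86.9040756225586
 floor 935 [-1.20874281e-02 -4.87743614e-07  1.15997259e-02] [2.93133345e-03 4.22363448e-05]
 lip [-0.02978416 -0.0205149  -0.00241877]
 lip [0.00183041 0.02069866 0.02985749]
 post 158 [0.08836557 0.03809876]
 post 165 [ 0.08723953 -0.04190507]
 dish 2038 [ 0.06001882 -0.00248562] [0.10296042 0.10414013]
scene 3807 0.07215408967870078
(577.3395385742188, 108.37254333496094) (153.28564453125, 283.423828125) 86.70539855957031
 floor 276 [-0.02712023 -0.02025504 -0.01091256] [ 0.00741485 -0.0196718 ]
 lip [-0.02986276 -0.01775211 -0.00376831]
 lip [0.00188884 0.0208385  0.02973907]
 post 47 [0.0883627  0.04090889]
 post 45 [ 0.08852346 -0.04058001]
 dish 371 [ 0.06180977 -0.00161434] [0.10859619 0.10524352]
```

>>> move_arm([
  {"x": 0, "y": -1, "z": 0, "wx": 0, "wy": 0, "wz": 0, "claw": 1},
  {"x": 0, "y": -1, "z": 0, "wx": 0, "wy": 0, "wz": 0, "claw": 1},
  {"x": 0, "y": -1, "z": 0, "wx": 0, "wy": 0, "wz": 0, "claw": 1},
  {"x": 0, "y": -1, "z": 0.5, "wx": 0, "wy": 0, "wz": 0, "claw": 1},
  {"x": 0, "y": -1, "z": 1, "wx": 0, "wy": 0, "wz": 0, "claw": 1},
  {"x": 0, "y": -1, "z": 1, "wx": 0, "wy": 0, "wz": 0, "claw": 1},
  {"x": 0, "y": -1, "z": 1, "wx": 0, "wy": 0, "wz": 0, "claw": 1},
  {"x": 0, "y": -1, "z": 1, "wx": 0, "wy": 0, "wz": 0, "claw": 1},
])

```text
time_s: 5.8
position: [0.4513, 0.2049, 0.4559]
eef_rot: [[1.0, -0.007, 0.0], [-0.007, -1.0, -0.0], [0.0, 0.0, -1.0]]
ft_force: [0.8, -0.3, 0.0]
opening: 1.003
```

```bash
python3 - <<'E'
from h import *
o=arm.get_obs();print(o['joints'].round(1),o['position'],o['eef_rot'].round(3))
import pickle
s=snap('wrist','w2');pickle.dump(s,open('w2.pkl','wb'))
print(proj(s,[[.416,.367,.038]]))
E
```

```text
[ 35.6  10.6 -72.2  89.4  10.2  87.3 -37.1] [0.45133115 0.20490576 0.45586224] [[ 1.    -0.007  0.   ]
 [-0.007 -1.    -0.   ]
 [ 0.     0.    -1.   ]]
[[293.09103295  32.37724944]]
```

View pics/w2.png

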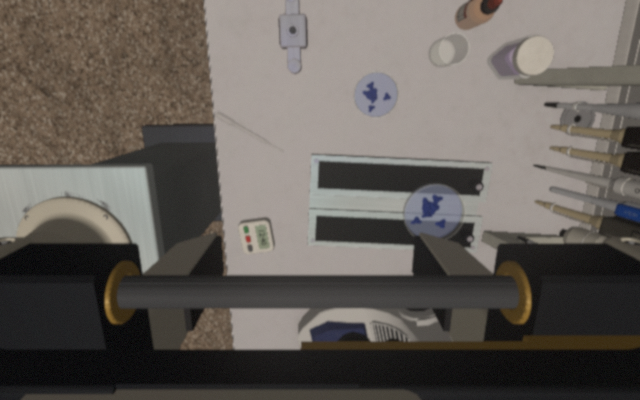

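>>> move_arm([
  {"x": -0.35, "y": -0.7, "z": 1, "wx": 0, "wy": 0, "wz": 0, "claw": 1},
  {"x": -0.35, "y": -0.7, "z": 1, "wx": 0, "wy": 0, "wz": 0, "claw": 1},
  {"x": -0.35, "y": -0.7, "z": 1, "wx": 0, "wy": 0, "wz": 0, "claw": 1},
  {"x": -0.35, "y": -0.7, "z": 1, "wx": 0, "wy": 0, "wz": 0, "claw": 1},
  {"x": -0.35, "y": -0.7, "z": 1, "wx": 0, "wy": 0, "wz": 0, "claw": 1},
  {"x": 0, "y": -0.7, "z": 1, "wx": 0, "wy": 0, "wz": 0, "claw": 1},
  {"x": 0, "y": -0.7, "z": 1, "wx": 0, "wy": 0, "wz": 0, "claw": 1},
  {"x": 0, "y": 0, "z": 1, "wx": 0, "wy": 0, "wz": 0, "claw": 1},
])

```text
time_s: 6.65
position: [0.4166, 0.3041, 0.2962]
eef_rot: [[1.0, -0.005, -0.0], [-0.005, -1.0, 0.001], [-0.0, -0.001, -1.0]]
ft_force: [0.3, -0.6, -0.7]
opening: 0.997
```

```bash
python3 - <<'E'
from h import *
o=arm.get_obs();print(o['joints'].round(1),o['position'],o['eef_rot'].round(3))
import pickle
s=snap('wrist','w3');pickle.dump(s,open('w3.pkl','wb'))
P=cloud(s)
z=P[:,:,2];m=(z>.02)&(z<.06)&(abs(P[:,:,0]-.416)<.06)&(abs(P[:,:,1]-.367)<.1)
m[235:]=0
q=P[m];print(len(q),q.min(0),q.max(0),np.median(q[:,2]))
r=cv2.minAreaRect(q[:,:2].astype(np.float32)*1000);print(r)
b=q[abs(q[:,0]-.416)>.014];print(b.min(0),b.max(0),cv2.minAreaRect(b[:,:2].astype(np.float32)*1000))
print(proj(s,[[.416,.367,.044]]))
E
```

```text
[ 15.9  20.8 -67.8 102.3  20.3  70.7 -57.7] [0.41658842 0.30405591 0.29623493] [[ 1.    -0.005 -0.   ]
 [-0.005 -1.     0.001]
 [-0.    -0.001 -1.   ]]
2639 [0.39443195 0.31139502 0.03456952] [0.4356674  0.42976537 0.04731205] 0.038691341243744994
((414.958740234375, 370.5696105957031), (41.11781311035156, 118.41752624511719), 0.45761990547180176)
[0.39443195 0.34734498 0.03480692] [0.4356674  0.39353096 0.04150206] ((415.0682678222656, 370.4124450683594), (41.49357986450195, 45.258155822753906), 1.7425447702407837)
[[316.87432667 104.65955297]]
```

View pics/w3.png

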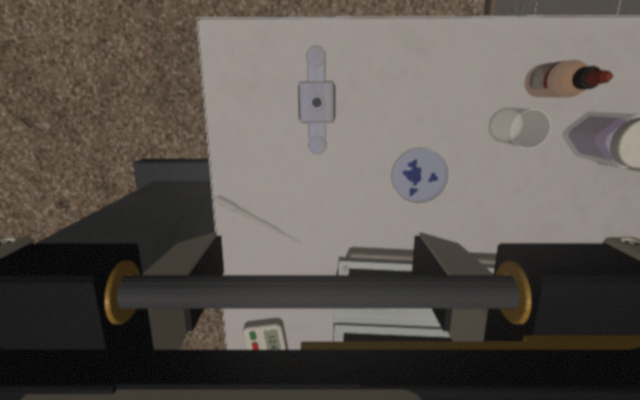

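>>> move_arm([
  {"x": -0.05, "y": -0.8, "z": 1, "wx": 0, "wy": 0, "wz": 0, "claw": 1},
  {"x": 0, "y": -0.8, "z": 1, "wx": 0, "wy": 0, "wz": 0, "claw": 1},
  {"x": 0, "y": -0.8, "z": 1, "wx": 0, "wy": 0, "wz": 0, "claw": 1},
  {"x": 0, "y": -0.8, "z": 1, "wx": 0, "wy": 0, "wz": 0, "claw": 1},
  {"x": 0, "y": 0, "z": 1, "wx": 0, "wy": 0, "wz": 0, "claw": 1},
  {"x": 0, "y": 0, "z": 1, "wx": 0, "wy": 0, "wz": 0, "claw": 1},
  {"x": 0, "y": 0, "z": 1, "wx": 0, "wy": 0, "wz": 0, "claw": 1},
  {"x": 0, "y": 0, "z": 1, "wx": 0, "wy": 0, "wz": 0, "claw": 1},
])

```text
time_s: 7.5
position: [0.4173, 0.3658, 0.1365]
eef_rot: [[1.0, -0.008, 0.0], [-0.008, -1.0, -0.0], [0.0, 0.0, -1.0]]
ft_force: [-0.7, 0.1, -0.1]
opening: 1.001
```

```bash
python3 - <<'E'
from h import *
o=arm.get_obs();print(o['joints'].round(1),o['position'],o['eef_rot'].round(3))
import pickle
s=snap('wrist','w4');pickle.dump(s,open('w4.pkl','wb'))
E
```

```text
[ -1.6  35.2 -56.3 106.5  34.7  57.4 -73.3] [0.41734924 0.3657842  0.13651788] [[ 1.    -0.008  0.   ]
 [-0.008 -1.    -0.   ]
 [ 0.     0.    -1.   ]]
```

View pics/w4.png

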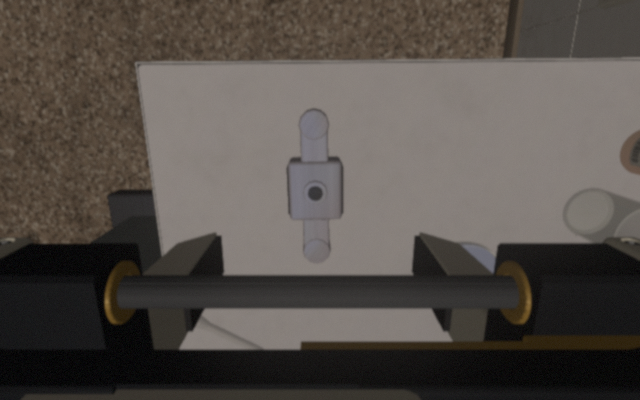

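>>> move_arm([
  {"x": -0.07, "y": -0.12, "z": 1, "wx": 0, "wy": 0, "wz": 0, "claw": 1},
  {"x": 0, "y": 0, "z": 1, "wx": 0, "wy": 0, "wz": 0, "claw": 1},
  {"x": 0, "y": 0, "z": 1, "wx": 0, "wy": 0, "wz": 0, "claw": 1},
  {"x": 0, "y": 0, "z": 1, "wx": 0, "wy": 0, "wz": 0, "claw": 1},
  {"x": 0, "y": 0, "z": 1, "wx": 0, "wy": 0, "wz": 0, "claw": 1},
  {"x": 0, "y": 0, "z": 0.96, "wx": 0, "wy": 0, "wz": 0, "claw": 1},
  {"x": 0, "y": 0, "z": 0, "wx": 0, "wy": 0, "wz": 0, "claw": 1},
])

```text
time_s: 8.25
position: [0.4148, 0.3669, 0.0158]
eef_rot: [[1.0, -0.007, -0.002], [-0.007, -1.0, -0.003], [-0.002, 0.003, -1.0]]
ft_force: [-0.1, -0.4, 0.2]
opening: 1.001
```

```bash
python3 - <<'E'
from h import *
o=arm.get_obs();print(o['joints'].round(1),o['position'],o['eef_rot'].round(3))
import pickle
s=snap('wrist','w5');pickle.dump(s,open('w5.pkl','wb'))
E
```

```text
[ -8.4  44.3 -47.4 109.5  44.8  46.9 -80.9] [0.41479481 0.36690365 0.01575586] [[ 1.    -0.007 -0.002]
 [-0.007 -1.    -0.003]
 [-0.002  0.003 -1.   ]]
```

View pics/w5.png

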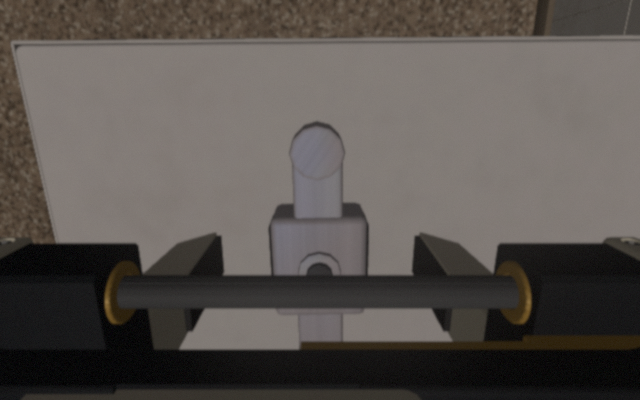

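```bash
python3 - <<'E'
from h import *
import pickle
s=pickle.load(open('w5.pkl','rb'))
for y in(.365,.367,.369,.371): print(y,proj(s,[[.416,y,.044],[.416,y+.023,.038],[.416,y+.06,.031],[.395,y+.023,.038],[.437,y+.023,.038]]).round(1).tolist())
P=cloud(s)
for uv in[(317,125),(317,206),(319,267),(317,230),(317,135)]: print(uv,P[uv[1],uv[0]].round(4))
E
```

```text
0.365 [[320.3, 286.2], [320.0, 228.8], [319.6, 136.2], [269.0, 229.1], [371.1, 228.6]]
0.367 [[320.3, 281.9], [320.0, 224.3], [319.6, 131.1], [268.7, 224.5], [371.3, 224.0]]
0.369 [[320.3, 277.5], [320.0, 219.7], [319.5, 126.0], [268.5, 219.9], [371.5, 219.4]]
0.371 [[320.2, 273.2], [320.0, 215.0], [319.5, 120.9], [268.3, 215.3], [371.7, 214.8]]
(317, 125) [0.415  0.43   0.0379]
(317, 206) [0.4148 0.3979 0.0382]
(319, 267) [0.4155 0.3741 0.0446]
(317, 230) [0.4148 0.388  0.0393]
(317, 135) [0.415  0.4263 0.0382]
```

>>> move_arm([
  {"x": 0, "y": -0.15, "z": 0, "wx": 0, "wy": 0, "wz": 0, "claw": 1},
  {"x": 0, "y": 0, "z": 0, "wx": 0, "wy": 0, "wz": 0, "claw": -1},
  {"x": 0, "y": 0, "z": 0, "wx": 0, "wy": 0, "wz": 0, "claw": -1},
  {"x": 0, "y": 0, "z": 0, "wx": 0, "wy": 0, "wz": 0, "claw": -1},
  {"x": 0, "y": 0, "z": 0, "wx": 0, "wy": 0, "wz": 0, "claw": -1},
  {"x": 0, "y": 0, "z": 0, "wx": 0, "wy": 0, "wz": 0, "claw": -1},
  {"x": 0, "y": 0, "z": 0, "wx": 0, "wy": 0, "wz": 0, "claw": -1},
])

```text
time_s: 9.0
position: [0.4154, 0.3714, 0.0176]
eef_rot: [[1.0, -0.007, 0.0], [-0.007, -1.0, -0.0], [0.0, 0.0, -1.0]]
ft_force: [0.5, 0.2, 0.2]
opening: 0.531
```

>>> move_arm([
  {"x": 0, "y": 0, "z": 0, "wx": 0, "wy": 0, "wz": 0, "claw": -1},
  {"x": 0, "y": 0, "z": 0, "wx": 0, "wy": 0, "wz": 0, "claw": -1},
  {"x": 0, "y": 0, "z": 0, "wx": 0, "wy": 0, "wz": 0, "claw": -1},
])

```text
time_s: 9.3
position: [0.4155, 0.3714, 0.0175]
eef_rot: [[1.0, -0.007, 0.0], [-0.007, -1.0, -0.0], [0.0, 0.0, -1.0]]
ft_force: [0.9, -0.3, 0.3]
opening: 0.456
```

>>> move_arm([
  {"x": 0, "y": 0, "z": -1, "wx": 0, "wy": 0, "wz": 0, "claw": -1},
  {"x": 0, "y": 0, "z": -1, "wx": 0, "wy": 0, "wz": 0, "claw": -1},
  {"x": 0, "y": 0, "z": -1, "wx": 0, "wy": 0, "wz": 0, "claw": -1},
  {"x": 0, "y": 0, "z": -1, "wx": 0, "wy": 0, "wz": 0, "claw": -1},
  {"x": 0, "y": 0, "z": -1, "wx": 0, "wy": 0, "wz": 0, "claw": -1},
  {"x": 0, "y": 0, "z": -1, "wx": 0, "wy": 0, "wz": 0, "claw": -1},
  {"x": 0, "y": 0, "z": -1, "wx": 0, "wy": 0, "wz": 0, "claw": -1},
  {"x": 0, "y": 0, "z": -1, "wx": 0, "wy": 0, "wz": 0, "claw": -1},
])

```text
time_s: 10.1
position: [0.4148, 0.3707, 0.1775]
eef_rot: [[1.0, -0.006, -0.001], [-0.006, -1.0, -0.001], [-0.001, 0.001, -1.0]]
ft_force: [0.0, -0.1, -3.8]
opening: 0.455
```

>>> move_arm([
  {"x": 0, "y": -0.0, "z": -0.5, "wx": 0, "wy": 0, "wz": -1, "claw": -1},
  {"x": 0, "y": 0, "z": -0.5, "wx": 0, "wy": 0, "wz": -1, "claw": -1},
  {"x": 0, "y": 0, "z": 0, "wx": 0, "wy": 0, "wz": -1, "claw": -1},
  {"x": 0, "y": 0, "z": 0, "wx": 0, "wy": 0, "wz": -1, "claw": -1},
  {"x": 0, "y": 0, "z": 0, "wx": 0, "wy": 0, "wz": -1, "claw": -1},
  {"x": 0, "y": 0, "z": 0, "wx": 0, "wy": 0, "wz": -1, "claw": -1},
  {"x": 0, "y": 0, "z": 0, "wx": 0, "wy": 0, "wz": -1, "claw": -1},
  {"x": 0, "y": 0, "z": 0, "wx": 0, "wy": 0, "wz": -1, "claw": -1},
])

```text
time_s: 10.9
position: [0.415, 0.3707, 0.1967]
eef_rot: [[0.768, 0.641, -0.001], [0.641, -0.768, -0.001], [-0.002, 0.0, -1.0]]
ft_force: [-0.7, -0.4, -3.2]
opening: 0.456
```

```bash
python3 - <<'E'
from h import *
o=arm.get_obs();print(o['joints'].round(1),o['position'],o['eef_rot'].round(3))
snap('wrist','w6');snap('scene','s6')
E
```

```text
[  5.3  36.6 -68.8 103.3  37.2  66.9 -35.7] [0.41496046 0.3707367  0.19668423] [[ 0.768  0.641 -0.001]
 [ 0.641 -0.768 -0.001]
 [-0.002  0.    -1.   ]]
```

View pics/s6.png

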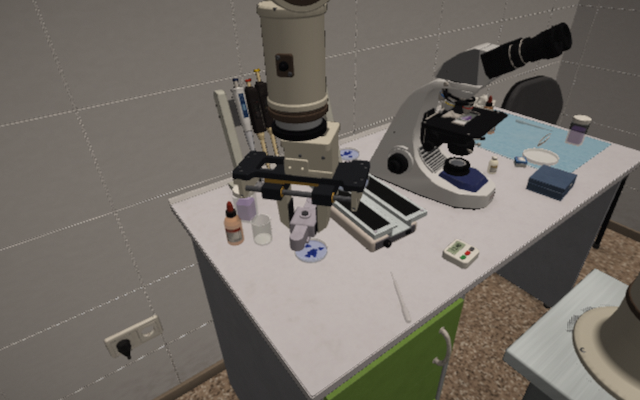

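>>> move_arm([
  {"x": 0, "y": 0, "z": 0, "wx": 0, "wy": 0, "wz": -1, "claw": -1},
  {"x": 0, "y": 0, "z": 0, "wx": 0, "wy": 0, "wz": -1, "claw": -1},
  {"x": 0, "y": 0, "z": 0, "wx": 0, "wy": 0, "wz": -1, "claw": -1},
  {"x": 0, "y": 0, "z": 0, "wx": 0, "wy": 0, "wz": -1, "claw": -1},
  {"x": 0, "y": 0, "z": 0, "wx": 0, "wy": 0, "wz": -1, "claw": -1},
  {"x": 0, "y": 0, "z": 0, "wx": 0, "wy": 0, "wz": -1, "claw": -1},
  {"x": 0, "y": 0, "z": 0, "wx": 0, "wy": 0, "wz": -1, "claw": -1},
  {"x": 0, "y": 0, "z": 0, "wx": 0, "wy": 0, "wz": -1, "claw": -1},
])

```text
time_s: 11.8
position: [0.4152, 0.371, 0.197]
eef_rot: [[0.179, 0.984, -0.001], [0.984, -0.179, -0.001], [-0.001, -0.0, -1.0]]
ft_force: [-1.2, -0.6, -4.4]
opening: 0.452
```

>>> move_arm([
  {"x": 0, "y": 0, "z": 0, "wx": 0, "wy": 0, "wz": -1, "claw": -1},
  {"x": 0, "y": 0, "z": 0, "wx": 0, "wy": 0, "wz": -0.4, "claw": -1},
  {"x": -1, "y": 0.3, "z": 0, "wx": 0, "wy": 0, "wz": 0, "claw": -1},
  {"x": -1, "y": 0.3, "z": 0, "wx": 0, "wy": 0, "wz": 0, "claw": -1},
  {"x": -1, "y": 0.3, "z": 0, "wx": 0, "wy": 0, "wz": 0, "claw": -1},
  {"x": -1, "y": 0.3, "z": 0, "wx": 0, "wy": 0, "wz": 0, "claw": -1},
  {"x": -1, "y": 0.3, "z": 0, "wx": 0, "wy": 0, "wz": 0, "claw": -1},
  {"x": -1, "y": 0.3, "z": 0, "wx": 0, "wy": 0, "wz": 0, "claw": -1},
])

```text
time_s: 12.6
position: [0.4442, 0.2483, 0.197]
eef_rot: [[0.061, 0.998, -0.001], [0.998, -0.061, -0.001], [-0.001, -0.001, -1.0]]
ft_force: [-0.3, 1.2, -4.0]
opening: 0.452
```

```bash
python3 - <<'E'
from h import *
o=arm.get_obs();print(o['joints'].round(1),o['position'],o['eef_rot'].round(4))
E
```

```text
[ 27.1  42.  -83.  109.6  44.6  71.   15.2] [0.44416647 0.24832014 0.19702144] [[ 6.150e-02  9.981e-01 -7.000e-04]
 [ 9.981e-01 -6.150e-02 -9.000e-04]
 [-9.000e-04 -6.000e-04 -1.000e+00]]
```

>>> move_arm([
  {"x": -0.9, "y": 0.5, "z": 0, "wx": 0, "wy": 0, "wz": 0, "claw": -1},
  {"x": -0.9, "y": 0.5, "z": 0, "wx": 0, "wy": 0, "wz": 0, "claw": -1},
  {"x": -0.9, "y": 0.5, "z": 0, "wx": 0, "wy": 0, "wz": 0, "claw": -1},
])

```text
time_s: 12.9
position: [0.4711, 0.1927, 0.1971]
eef_rot: [[0.062, 0.998, -0.001], [0.998, -0.062, -0.001], [-0.001, -0.001, -1.0]]
ft_force: [0.1, 0.8, -4.6]
opening: 0.46
```

```bash
python3 - <<'E'
from h import *
o=arm.get_obs();print(o['joints'].round(1),o['position'],o['eef_rot'].round(4))
E
```

```text
[ 34.2  42.6 -83.5 109.6  45.2  71.5  21.6] [0.47107795 0.19265098 0.19706001] [[ 6.160e-02  9.981e-01 -7.000e-04]
 [ 9.981e-01 -6.160e-02 -9.000e-04]
 [-9.000e-04 -6.000e-04 -1.000e+00]]
```

>>> move_arm([
  {"x": -1, "y": 0.5, "z": 0, "wx": 0, "wy": 0, "wz": 0, "claw": -1},
  {"x": -1, "y": 0.5, "z": 0, "wx": 0, "wy": 0, "wz": 0, "claw": -1},
  {"x": -1, "y": 0.5, "z": 0, "wx": 0, "wy": 0, "wz": 0, "claw": -1},
  {"x": -1, "y": 0.5, "z": 0, "wx": 0, "wy": 0, "wz": 0, "claw": -1},
  {"x": 0, "y": 0, "z": 0.5, "wx": 0, "wy": 0, "wz": 0, "claw": -1},
  {"x": 0, "y": 0, "z": 0.5, "wx": 0, "wy": 0, "wz": 0, "claw": -1},
  {"x": 0, "y": 0, "z": 0, "wx": 0, "wy": 0, "wz": 0, "claw": -1},
])

```text
time_s: 13.6
position: [0.5046, 0.1118, 0.1758]
eef_rot: [[0.058, 0.998, -0.003], [0.998, -0.058, -0.001], [-0.001, -0.003, -1.0]]
ft_force: [-0.7, 0.2, -4.3]
opening: 0.453
```

```bash
python3 - <<'E'
from h import *
import pickle
o=arm.get_obs();print(o['joints'].round(1),o['position'],o['eef_rot'].round(4))
d={n:snap(n,n+'7') for n in('scene','top','wrist')};pickle.dump(d,open('s7.pkl','wb'))
im=d['top']['image'][:,:,::-1];cv2.imwrite('pics/t7c.png',cv2.resize(im[130:310,270:430],None,fx=3.3,fy=3.3,interpolation=cv2.INTER_CUBIC))
E
```

```text
[ 42.2  45.3 -82.1 109.6  48.1  71.   30. ] [0.50463325 0.11177292 0.17577151] [[ 5.850e-02  9.983e-01 -3.000e-03]
 [ 9.983e-01 -5.850e-02 -7.000e-04]
 [-9.000e-04 -3.000e-03 -1.000e+00]]
```

View pics/wrist7.png

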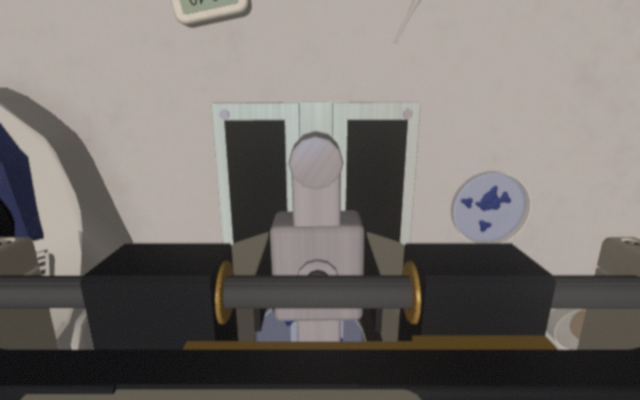

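View pics/scene7.png

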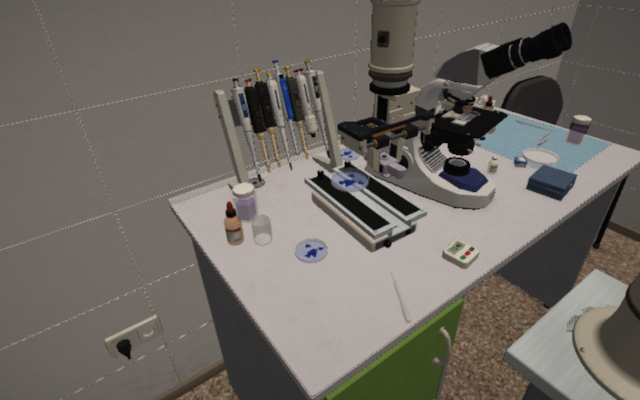

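View pics/t7c.png

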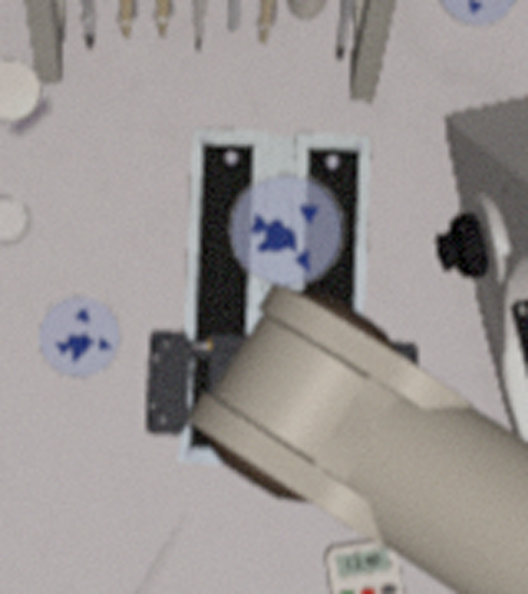

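```bash
python3 - <<'E'
from h import *
import pickle
d=pickle.load(open('s7.pkl','rb'));s=d['wrist'];o=arm.get_obs()
R=np.array(o['eef_rot']);p=o['position']
P=(cloud(s)-p)@R
im=s['image'];cv2.imwrite('pics/w7c.png',cv2.resize(im[90:250,200:430,::-1],None,fx=3.4,fy=3.4,interpolation=cv2.INTER_CUBIC))
for v in (108,112,116,120,124,128):
    print(v,im[v,288:346].mean(-1).round(0).astype(int).tolist())
for v in(112,120):
    for u in (296,300,308,318,330,333,340): print((u,v),P[v,u].round(4),end=' ')
    print()
for v in(160,200): 
    r=P[v,280:356]; m=abs(r[:,2]+.003)<.02; print(v,r[m][:,0].min(),r[m][:,0].max(),r[m][:,2].mean())
for v in(220,235): 
    r=P[v,260:376]; m=abs(r[:,2]+.003)<.03; print(v,r[m][:,0].min(),r[m][:,0].max(),r[m][:,2].mean())
# slot axis direction in tool frame via platform edges
E
```

```text
108 [188, 185, 186, 186, 191, 190, 189, 188, 189, 179, 164, 151, 171, 183, 184, 182, 184, 185, 184, 186, 185, 185, 183, 182, 182, 183, 184, 186, 188, 188, 189, 190, 190, 187, 184, 184, 185, 184, 184, 185, 183, 182, 178, 169, 157, 165, 179, 183, 183, 182, 182, 182, 181, 181, 181, 181, 184, 183]
112 [186, 187, 186, 186, 189, 190, 189, 188, 187, 181, 163, 152, 168, 182, 183, 182, 183, 183, 185, 184, 184, 184, 183, 181, 182, 181, 184, 186, 187, 188, 188, 188, 188, 187, 182, 182, 182, 182, 182, 183, 184, 180, 178, 169, 159, 167, 179, 184, 185, 183, 182, 182, 180, 180, 180, 181, 183, 183]
116 [187, 187, 185, 188, 190, 188, 189, 187, 187, 181, 167, 155, 169, 180, 182, 182, 181, 183, 182, 183, 181, 182, 182, 180, 179, 181, 182, 184, 185, 186, 188, 187, 188, 186, 185, 182, 181, 181, 182, 183, 180, 180, 178, 168, 158, 167, 179, 182, 183, 183, 183, 181, 179, 179, 179, 182, 183, 182]
120 [187, 186, 185, 186, 188, 189, 188, 188, 188, 183, 171, 157, 170, 181, 181, 180, 182, 182, 182, 179, 182, 182, 179, 180, 178, 180, 180, 183, 185, 186, 185, 188, 187, 184, 183, 182, 181, 181, 181, 182, 182, 179, 
[... 760 characters left out ...]
074 -0.061   0.1275] (318, 112) [ 0.0004 -0.061   0.1287] (330, 112) [ 0.0098 -0.061   0.1277] (333, 112) [ 0.0112 -0.0621  0.1038] (340, 112) [ 0.0162 -0.0621  0.1042] 
(296, 120) [-0.0155 -0.0564  0.1041] (300, 120) [-0.0138 -0.0549  0.1276] (308, 120) [-0.0074 -0.0549  0.1274] (318, 120) [ 0.0004 -0.0548  0.1285] (330, 120) [ 0.01   -0.0548  0.1296] (333, 120) [ 0.0113 -0.0565  0.1038] (340, 120) [ 0.0163 -0.0565  0.1035] 
160 -0.011076736257759972 0.009949968253190205 -0.02064790860815302
200 -0.010272634515161805 0.00951201955993188 -0.019485643234957477
220 -0.020523086200397493 0.02037232906487225 -0.016801268636160764
235 -0.0265079747815039 0.026897670324791557 -0.018924422355693304
```

View pics/w7c.png

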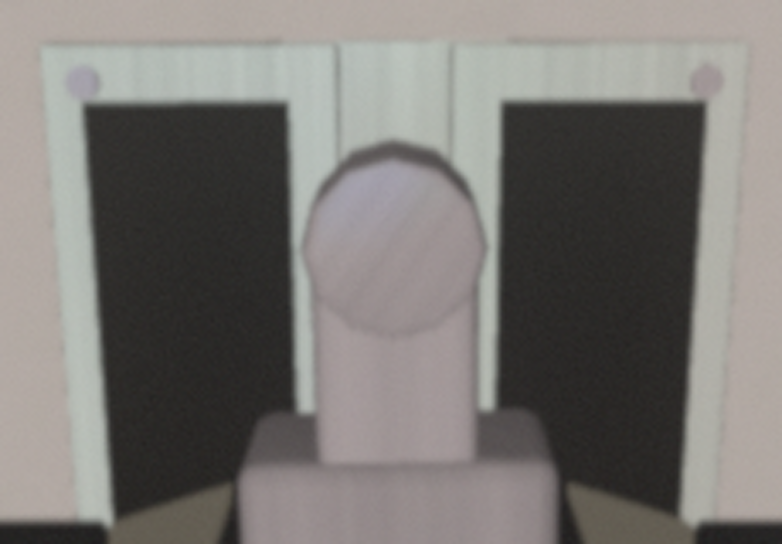

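>>> move_arm([
  {"x": -0.05, "y": 0, "z": 0.8, "wx": 0, "wy": 0, "wz": 0, "claw": -1},
  {"x": 0, "y": 0, "z": 1, "wx": 0, "wy": 0, "wz": 0, "claw": -1},
  {"x": 0, "y": 0, "z": 1, "wx": 0, "wy": 0, "wz": 0, "claw": -1},
  {"x": 0, "y": 0, "z": 0.8, "wx": 0, "wy": 0, "wz": 0, "claw": -1},
  {"x": 0, "y": 0, "z": 0, "wx": 0, "wy": 0, "wz": 0, "claw": -1},
  {"x": 0, "y": 0, "z": 0, "wx": 0, "wy": 0, "wz": 0, "claw": -1},
])

```text
time_s: 14.35
position: [0.5061, 0.1111, 0.1055]
eef_rot: [[0.058, 0.998, -0.0], [0.998, -0.058, 0.0], [0.0, -0.0, -1.0]]
ft_force: [0.7, 0.1, -3.7]
opening: 0.456
```

```bash
python3 - <<'E'
from h import *
import pickle
o=arm.get_obs();print(o['joints'].round(1),o['position'],o['eef_rot'].round(4),o['ft_force'])
s=snap('wrist');pickle.dump(s,open('w8.pkl','wb'))
R=np.array(o['eef_rot']);p=o['position']
P=(cloud(s)-p)@R
im=s['image'];cv2.imwrite('pics/w8c.png',cv2.resize(im[60:250,170:460,::-1],None,fx=2.7,fy=2.7,interpolation=cv2.INTER_CUBIC))
for v in range(60,150,15):
    g=im[v,280:356].mean(-1); print(v,'dark at',280+np.argmin(g[:38]),318+np.argmin(g[38:]),P[v,280,:].round(4),P[v,350].round(4))
for v in(160,200,220,235): 
    r=P[v,260:376]; m=abs(r[:,2]+.018)<.008; print(v,r[m][:,0].min(),r[m][:,0].max(),r[m][:,2].mean())
E
```

```text
[ 38.9  49.4 -75.8 112.5  54.2  65.1  26.5] [0.5061357  0.11112536 0.10549017] [[ 5.830e-02  9.983e-01 -3.000e-04]
 [ 9.983e-01 -5.830e-02  5.000e-04]
 [ 5.000e-04 -4.000e-04 -1.000e+00]] [ 0.73367851  0.11536078 -3.72949772]
60 dark at 283 332 [-0.0258 -0.0967  0.1035] [ 0.0227 -0.0969  0.1051]
75 dark at 302 333 [-0.0262 -0.0869  0.1044] [ 0.0229 -0.087   0.104 ]
90 dark at 280 346 [-0.0263 -0.0768  0.1026] [ 0.0231 -0.0769  0.1035]
105 dark at 294 341 [-0.0193 -0.0686  0.0324] [ 0.0171 -0.0687  0.0316]
120 dark at 295 340 [-0.0194 -0.061   0.0317] [ 0.0173 -0.061   0.0318]
135 dark at 309 322 [-0.0197 -0.0531  0.0321] [ 0.0176 -0.0531  0.0328]
160 -0.01095065480822038 0.00993529058301379 -0.02081891543793861
200 -0.01008273023612134 0.009585599652861302 -0.01983132590911219
220 -0.018770195042503195 0.0188162843759529 -0.0173119924565516
235 -0.020465282678431822 0.020964202212917775 -0.021685564369206253
```

View pics/w8c.png

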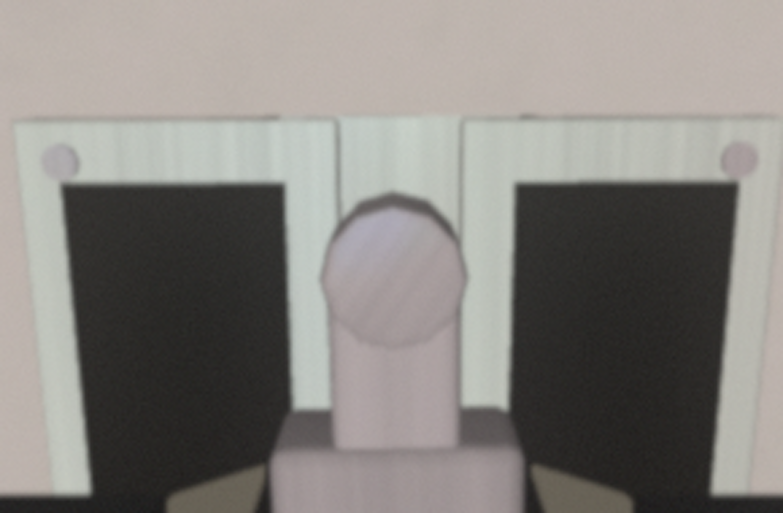

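>>> move_arm([
  {"x": 0.02, "y": 0, "z": 0.3, "wx": 0, "wy": 0, "wz": 0, "claw": -1},
  {"x": 0, "y": 0, "z": 0.3, "wx": 0, "wy": 0, "wz": 0, "claw": -1},
  {"x": 0, "y": 0, "z": 0.25, "wx": 0, "wy": 0, "wz": 0, "claw": -1},
  {"x": 0, "y": 0, "z": 0.2, "wx": 0, "wy": 0, "wz": 0, "claw": -1},
  {"x": 0, "y": 0, "z": 0, "wx": 0, "wy": 0, "wz": 0, "claw": -1},
])

```text
time_s: 14.9
position: [0.5059, 0.1109, 0.0839]
eef_rot: [[0.059, 0.998, -0.001], [0.998, -0.059, -0.0], [-0.0, -0.001, -1.0]]
ft_force: [0.3, 0.4, -3.6]
opening: 0.457
```

>>> move_arm([
  {"x": 0, "y": 0, "z": 0.2, "wx": 0, "wy": 0, "wz": 0, "claw": -1},
  {"x": 0, "y": 0, "z": 0.15, "wx": 0, "wy": 0, "wz": 0, "claw": -1},
  {"x": 0, "y": 0, "z": 0.08, "wx": 0, "wy": 0, "wz": 0, "claw": -1},
  {"x": 0, "y": 0, "z": 0, "wx": 0, "wy": 0, "wz": 0, "claw": -1},
  {"x": 0, "y": 0, "z": 0, "wx": 0, "wy": 0, "wz": 0, "claw": -1},
])

```text
time_s: 15.4
position: [0.5063, 0.1111, 0.076]
eef_rot: [[0.059, 0.998, 0.0], [0.998, -0.059, 0.0], [0.0, 0.0, -1.0]]
ft_force: [-0.5, -0.7, -3.0]
opening: 0.454
```

>>> move_arm([
  {"x": 0, "y": 0, "z": 0.03, "wx": 0, "wy": 0, "wz": 0, "claw": -1},
  {"x": 0, "y": 0, "z": 0, "wx": 0, "wy": 0, "wz": 0, "claw": -1},
])

```text
time_s: 15.6
position: [0.5064, 0.1112, 0.0756]
eef_rot: [[0.059, 0.998, 0.0], [0.998, -0.059, 0.0], [0.0, 0.0, -1.0]]
ft_force: [-0.5, 0.7, -2.1]
opening: 0.458
```

>>> move_arm([
  {"x": 0, "y": 0, "z": 0.03, "wx": 0, "wy": 0, "wz": 0, "claw": -1},
  {"x": 0, "y": 0, "z": 0, "wx": 0, "wy": 0, "wz": 0, "claw": -1},
])

```text
time_s: 15.8
position: [0.5065, 0.1112, 0.0755]
eef_rot: [[0.059, 0.998, 0.001], [0.998, -0.059, -0.0], [-0.0, 0.001, -1.0]]
ft_force: [-2.4, -0.8, 5.5]
opening: 0.457
```

>>> move_arm([
  {"x": 0, "y": 0, "z": 0, "wx": 0, "wy": 0, "wz": 0, "claw": -1},
  {"x": 0, "y": 0, "z": 0, "wx": 0, "wy": 0, "wz": 0.5, "claw": -1},
  {"x": 0, "y": 0, "z": 0, "wx": 0, "wy": 0, "wz": 0.5, "claw": -1},
  {"x": 0, "y": 0, "z": 0, "wx": 0, "wy": 0, "wz": 0.5, "claw": -1},
  {"x": 0, "y": 0, "z": 0, "wx": 0, "wy": 0, "wz": 0.5, "claw": -1},
])

```text
time_s: 16.3
position: [0.5076, 0.1115, 0.0756]
eef_rot: [[0.233, 0.972, 0.003], [0.972, -0.233, 0.001], [0.001, 0.002, -1.0]]
ft_force: [0.8, -0.6, 2.0]
opening: 0.455
```

```bash
python3 - <<'E'
from h import *
o=arm.get_obs();print(o['joints'].round(1),o['position'],o['eef_rot'].round(4),o['ft_force'],o['moment'])
E
```

```text
[ 36.6  49.8 -71.5 113.3  55.7  61.3  15.6] [0.507571   0.11147974 0.07556438] [[ 2.330e-01  9.725e-01  2.600e-03]
 [ 9.725e-01 -2.331e-01  7.000e-04]
 [ 1.300e-03  2.400e-03 -1.000e+00]] [ 0.78411274 -0.63749381  2.01994947] [-0.04497289 -0.35341648 -0.01799499]
```

Turning works (10° done); continue.

>>> move_arm([
  {"x": 0, "y": 0, "z": 0, "wx": 0, "wy": 0, "wz": 0.7, "claw": -1},
  {"x": 0, "y": 0, "z": 0, "wx": 0, "wy": 0, "wz": 0.7, "claw": -1},
  {"x": 0, "y": 0, "z": 0, "wx": 0, "wy": 0, "wz": 0.7, "claw": -1},
  {"x": 0, "y": 0, "z": 0, "wx": 0, "wy": 0, "wz": 0.7, "claw": -1},
  {"x": 0, "y": 0, "z": 0, "wx": 0, "wy": 0, "wz": 0.7, "claw": -1},
])

```text
time_s: 16.8
position: [0.5076, 0.1119, 0.0756]
eef_rot: [[0.515, 0.857, 0.003], [0.857, -0.515, 0.001], [0.003, 0.002, -1.0]]
ft_force: [1.2, 1.0, 1.5]
opening: 0.458
```

>>> move_arm([
  {"x": 0, "y": 0, "z": 0, "wx": 0, "wy": 0, "wz": 0.7, "claw": -1},
  {"x": 0, "y": 0, "z": 0, "wx": 0, "wy": 0, "wz": 0.7, "claw": -1},
  {"x": 0, "y": 0, "z": 0, "wx": 0, "wy": 0, "wz": 0.7, "claw": -1},
  {"x": 0, "y": 0, "z": 0, "wx": 0, "wy": 0, "wz": 0.7, "claw": -1},
  {"x": 0, "y": 0, "z": 0, "wx": 0, "wy": 0, "wz": 0.7, "claw": -1},
])

```text
time_s: 17.3
position: [0.5074, 0.1116, 0.0755]
eef_rot: [[0.749, 0.663, 0.002], [0.663, -0.749, 0.001], [0.002, 0.001, -1.0]]
ft_force: [-0.2, 0.2, 1.7]
opening: 0.455
```

>>> move_arm([
  {"x": 0, "y": 0, "z": 0, "wx": 0, "wy": 0, "wz": 0.75, "claw": -1},
  {"x": 0, "y": 0, "z": 0, "wx": 0, "wy": 0, "wz": 0.75, "claw": -1},
  {"x": 0, "y": 0, "z": 0, "wx": 0, "wy": 0, "wz": 0.75, "claw": -1},
  {"x": 0, "y": 0, "z": 0, "wx": 0, "wy": 0, "wz": 0.75, "claw": -1},
  {"x": 0, "y": 0, "z": 0, "wx": 0, "wy": 0, "wz": 0.75, "claw": -1},
  {"x": 0, "y": 0, "z": 0, "wx": 0, "wy": 0, "wz": 0.75, "claw": -1},
  {"x": 0, "y": 0, "z": 0, "wx": 0, "wy": 0, "wz": 0.75, "claw": -1},
  {"x": 0, "y": 0, "z": 0, "wx": 0, "wy": 0, "wz": 0.75, "claw": -1},
])

```text
time_s: 18.1
position: [0.5068, 0.1117, 0.0755]
eef_rot: [[0.98, 0.2, 0.002], [0.2, -0.98, 0.0], [0.002, -0.0, -1.0]]
ft_force: [-0.9, -0.0, 3.7]
opening: 0.456
```

```bash
python3 - <<'E'
from h import *
o=arm.get_obs();print(o['joints'].round(1),o['position'],o['eef_rot'].round(4),o['ft_force'],o['moment'])
E
```

```text
[ 30.5  40.8 -59.9 113.5  45.1  52.9 -41.7] [0.50682246 0.11168683 0.0755213 ] [[ 9.799e-01  1.996e-01  1.500e-03]
 [ 1.996e-01 -9.799e-01  5.000e-04]
 [ 1.600e-03 -1.000e-04 -1.000e+00]] [-0.93635114 -0.04724679  3.66750473] [-0.07956033  0.21367722  0.10711901]
```

>>> move_arm([
  {"x": 0, "y": 0, "z": 0, "wx": 0, "wy": 0, "wz": 0.75, "claw": -1},
  {"x": 0, "y": 0, "z": 0, "wx": 0, "wy": 0, "wz": 0.75, "claw": -1},
  {"x": 0, "y": 0, "z": 0, "wx": 0, "wy": 0, "wz": 0.75, "claw": -1},
  {"x": 0, "y": 0, "z": 0, "wx": 0, "wy": 0, "wz": 0, "claw": -1},
  {"x": 0, "y": 0, "z": 0, "wx": 0, "wy": 0, "wz": 0, "claw": -1},
])

```text
time_s: 18.6
position: [0.507, 0.1122, 0.0755]
eef_rot: [[1.0, 0.009, 0.002], [0.009, -1.0, 0.001], [0.002, -0.001, -1.0]]
ft_force: [-0.6, 1.8, 4.8]
opening: 0.456
```

```bash
python3 - <<'E'
from h import *
o=arm.get_obs();print(o['joints'].round(1),o['position'],o['eef_rot'].round(4),o['ft_force'],o['moment'])
print(np.degrees(np.arctan2(o['eef_rot'][1,0],o['eef_rot'][0,0])))
E
```

```text
[ 29.1  39.4 -57.7 113.5  43.2  51.6 -51.2] [0.50695642 0.11222225 0.07553427] [[ 1.      0.0089  0.0018]
 [ 0.0089 -1.      0.0013]
 [ 0.0018 -0.0013 -1.    ]] [-0.61625847  1.84670641  4.83955159] [ 0.39863247  0.19025529 -0.05023896]
0.508736045489247
```

>>> move_arm([
  {"x": 0, "y": 0, "z": 0, "wx": 0, "wy": 0, "wz": 0.75, "claw": -1},
  {"x": 0, "y": 0, "z": 0, "wx": 0, "wy": 0, "wz": 0, "claw": -1},
  {"x": 0, "y": 0, "z": 0, "wx": 0, "wy": 0, "wz": 0, "claw": -1},
  {"x": 0, "y": 0, "z": 0, "wx": 0, "wy": 0, "wz": 0, "claw": -1},
])

```text
time_s: 19.0
position: [0.5071, 0.1121, 0.0755]
eef_rot: [[0.998, -0.056, 0.002], [-0.056, -0.998, 0.001], [0.002, -0.001, -1.0]]
ft_force: [-0.0, 2.5, 6.5]
opening: 0.458
```

```bash
python3 - <<'E'
from h import *
o=arm.get_obs();print(o['position'],o['ft_force'],o['moment'])
print(np.degrees(np.arctan2(o['eef_rot'][1,0],o['eef_rot'][0,0])))
snap('wrist','w9')
E
```

```text
[0.50710569 0.11206252 0.07551714] [-0.04724165  2.48142215  6.53315016] [ 0.35839222  0.09075903 -0.09757055]
-3.2381971632889783
```

View pics/w9.png

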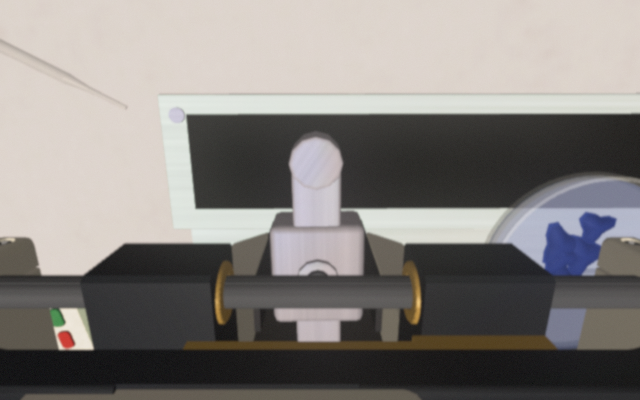

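>>> move_arm([
  {"x": 0, "y": 0, "z": 0, "wx": 0, "wy": 0, "wz": 0, "claw": 0.5},
  {"x": 0, "y": 0, "z": 0, "wx": 0, "wy": 0, "wz": 0, "claw": 0.5},
  {"x": 0, "y": 0, "z": 0, "wx": 0, "wy": 0, "wz": 0, "claw": 0.5},
  {"x": 0, "y": 0, "z": -0.5, "wx": 0, "wy": 0, "wz": 0, "claw": 0.5},
  {"x": 0, "y": 0, "z": -1, "wx": 0, "wy": 0, "wz": 0, "claw": 0.5},
  {"x": 0, "y": 0, "z": -1, "wx": 0, "wy": 0, "wz": 0, "claw": -1},
  {"x": -1, "y": 0, "z": -0.5, "wx": 0, "wy": 0, "wz": 0, "claw": -1},
])

```text
time_s: 19.75
position: [0.4892, 0.1127, 0.137]
eef_rot: [[0.998, -0.06, 0.004], [-0.06, -0.998, 0.002], [0.004, -0.002, -1.0]]
ft_force: [-0.3, 0.4, 0.3]
opening: 0.625
```

```bash
python3 - <<'E'
from h import *
import pickle
o=arm.get_obs();print(o['position'],o['ft_force'],o['moment'],o['opening'],o['joints'].round(1))
s=snap('wrist','w10');pickle.dump(s,open('w10.pkl','wb'))
snap('scene','s10')
E
```

```text
[0.489157   0.11267989 0.13703145] [-0.31342797  0.44749144  0.30950627] [-0.02412818 -0.04673535  0.0404688 ] 0.6251333049984841 [ 33.7  32.8 -63.2 113.8  35.9  55.5 -50.9]
```

View pics/w10.png

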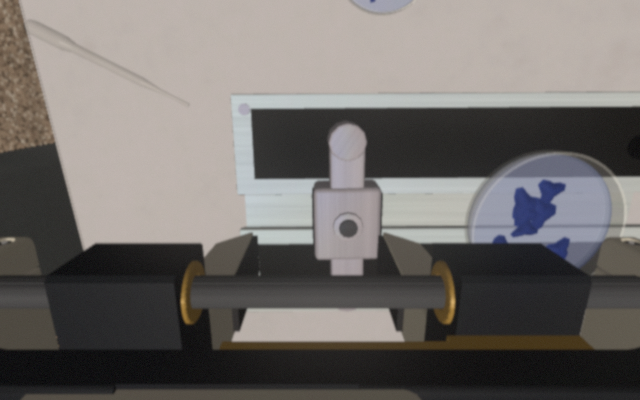

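View pics/s10.png

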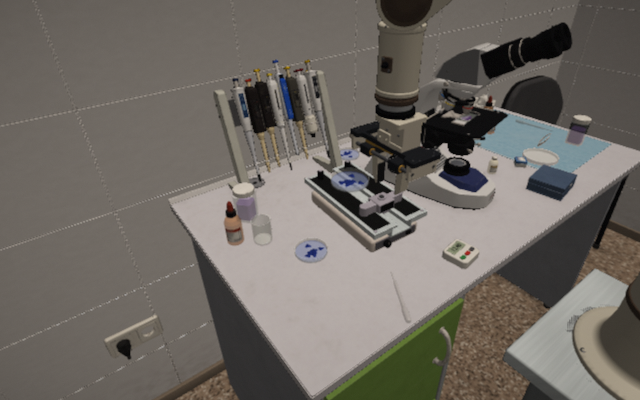

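```bash
python3 - <<'E'
from h import *
import pickle
s=pickle.load(open('w10.pkl','rb'));P=cloud(s)
def pl(u0,u1,v0,v1): return np.nanmedian(P[v0:v1,u0:u1].reshape(-1,3),0).round(4)
print('platform',pl(260,320,98,106),pl(410,500,98,106),'blocktop',pl(320,375,195,208),'wing',pl(340,355,135,150),'screw',pl(344,352,224,232))
b=P[185:255,300:395];z=b[:,:,2];m=(z>.088)&(z<.105);q=b[m];print(cv2.minAreaRect(q[:,:2].astype(np.float32)*1000))
b=P[115:240,300:395];z=b[:,:,2];m=(z>.09)&(z<.098);q=b[m];
# bar direction from wing
w=P[125:178,320:375];m=(w[:,:,2]>.088);q=w[m];print(len(q))
c=[ (w[i][w[i,:,2]>.088].mean(0)[:2]) for i in range(8,50,6)];c=np.array(c);k=np.polyfit(c[:,1],c[:,0],1);print('bar angle',np.degrees(np.arctan(k[0])),c.round(4).tolist())
# platform edge dir
e=[]
for u in list(range(250,320,10))+list(range(400,640,20)):
    col=P[80:110,u,2]; v=80+np.argmax(col>.06); e.append(P[v+1,u,:2])
e=np.array(e);k=np.polyfit(e[:,0],e[:,1],1);print('edge angle',np.degrees(np.arctan(k[0])),np.std(e[:,1]-np.polyval(k,e[:,0])))
d=P[145:245,455:640];m=(d[:,:,2]>.080)&(d[:,:,2]<.09);q=d[m];print('dish',len(q),q.min(0),q.max(0))
E
```

```text
platform [0.4766 0.1835 0.0735] [0.5763 0.1776 0.0736] blocktop [0.5073 0.126  0.0976] wing [0.5087 0.1601 0.0965] screw [0.5068 0.1119 0.1036]
((507.13604736328125, 113.77074432373047), (44.28105163574219, 42.10228729248047), 87.18807983398438)
1839
bar angle 1.7931795642426824 [[0.5088, 0.1651], [0.5087, 0.1618], [0.5086, 0.1584], [0.5085, 0.155], [0.5084, 0.1515], [0.5083, 0.148], [0.5082, 0.1445]]
edge angle -3.055324499999145 0.00020236606417577653
dish 6375 [0.58481872 0.0814276  0.08      ] [0.68854277 0.14626297 0.08990277]
```

>>> move_arm([
  {"x": -1, "y": 0, "z": 0, "wx": 0, "wy": 0, "wz": 0, "claw": -1},
  {"x": -1, "y": 0, "z": 0, "wx": 0, "wy": 0, "wz": 0, "claw": -1},
  {"x": 0, "y": 0, "z": 0.3, "wx": 0, "wy": 0, "wz": 0, "claw": -1},
  {"x": 0, "y": 0, "z": 0.6, "wx": 0, "wy": 0, "wz": 0, "claw": -1},
  {"x": 0, "y": 0, "z": 0.6, "wx": 0, "wy": 0, "wz": 0, "claw": -1},
  {"x": 0, "y": 0, "z": 0.6, "wx": 0, "wy": 0, "wz": 0, "claw": -1},
  {"x": 0, "y": 0, "z": 0.4, "wx": 0, "wy": 0, "wz": 0, "claw": -1},
  {"x": 0, "y": 0, "z": 0.2, "wx": 0, "wy": 0, "wz": 0, "claw": -1},
])

```text
time_s: 20.65
position: [0.4458, 0.1147, 0.0794]
eef_rot: [[0.998, -0.058, -0.002], [-0.058, -0.998, 0.0], [-0.002, -0.0, -1.0]]
ft_force: [-0.1, 0.4, -0.1]
opening: 0.007
```

>>> move_arm([
  {"x": 0, "y": 0, "z": 0, "wx": 0, "wy": 0, "wz": 0, "claw": -1},
  {"x": 0, "y": 0, "z": 0, "wx": 0, "wy": 0, "wz": 0, "claw": -1},
])

```text
time_s: 20.85
position: [0.4465, 0.1149, 0.0808]
eef_rot: [[0.998, -0.058, 0.0], [-0.058, -0.998, 0.0], [0.0, -0.0, -1.0]]
ft_force: [0.8, 0.4, 0.5]
opening: 0.004
```

```bash
python3 - <<'E'
from h import *
import pickle
o=arm.get_obs();print(o['position'],o['eef_rot'].round(4),o['ft_force'],o['moment'],o['opening'],o['joints'].round(1))
s=snap('wrist','w11');pickle.dump(s,open('w11.pkl','wb'))
E
```

```text
[0.44654081 0.11491169 0.08083468] [[ 9.983e-01 -5.840e-02  2.000e-04]
 [-5.840e-02 -9.983e-01  3.000e-04]
 [ 2.000e-04 -3.000e-04 -1.000e+00]] [0.82486623 0.43227837 0.45820296] [-0.02613363 -0.08920339 -0.03506449] 0.003996800654778665 [ 30.7  34.  -59.5 121.1  40.5  47.9 -57.1]
```

View pics/w11.png

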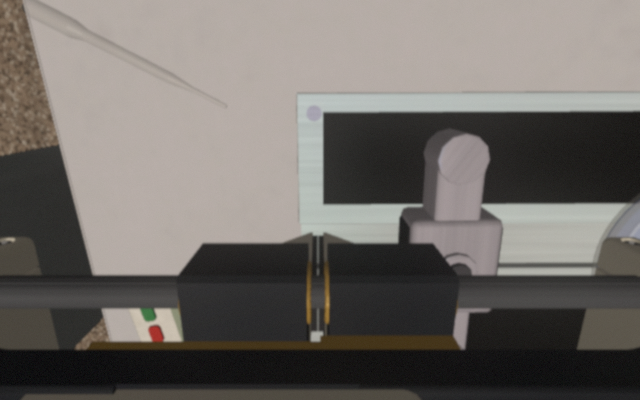

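>>> move_arm([
  {"x": 0.4, "y": 0, "z": 0, "wx": 0, "wy": 0, "wz": 0, "claw": -1},
  {"x": 0.4, "y": 0, "z": 0, "wx": 0, "wy": 0, "wz": 0, "claw": -1},
  {"x": 0.2, "y": 0, "z": 0, "wx": 0, "wy": 0, "wz": 0, "claw": -1},
  {"x": 0.1, "y": 0, "z": 0, "wx": 0, "wy": 0, "wz": 0, "claw": -1},
  {"x": 0.1, "y": 0, "z": 0, "wx": 0, "wy": 0, "wz": 0, "claw": -1},
  {"x": 0.1, "y": 0, "z": 0, "wx": 0, "wy": 0, "wz": 0, "claw": -1},
])

```text
time_s: 21.5
position: [0.471, 0.1133, 0.0805]
eef_rot: [[0.998, -0.058, -0.002], [-0.058, -0.998, -0.0], [-0.002, 0.0, -1.0]]
ft_force: [-5.0, 0.7, 3.9]
opening: 0.005
```

>>> move_arm([
  {"x": 0.15, "y": 0, "z": 0, "wx": 0, "wy": 0, "wz": 0, "claw": -1},
  {"x": 0.15, "y": 0, "z": 0, "wx": 0, "wy": 0, "wz": 0, "claw": -1},
  {"x": 0.15, "y": 0, "z": 0, "wx": 0, "wy": 0, "wz": 0, "claw": -1},
  {"x": 0.15, "y": 0, "z": 0, "wx": 0, "wy": 0, "wz": 0, "claw": -1},
  {"x": 0.15, "y": 0, "z": 0, "wx": 0, "wy": 0, "wz": 0, "claw": -1},
  {"x": 0.15, "y": 0, "z": 0, "wx": 0, "wy": 0, "wz": 0, "claw": -1},
  {"x": 0.15, "y": 0, "z": 0, "wx": 0, "wy": 0, "wz": 0, "claw": -1},
  {"x": 0.15, "y": 0, "z": 0, "wx": 0, "wy": 0, "wz": 0, "claw": -1},
])

```text
time_s: 22.3
position: [0.4965, 0.1117, 0.0807]
eef_rot: [[0.998, -0.059, -0.0], [-0.059, -0.998, 0.0], [-0.0, -0.0, -1.0]]
ft_force: [-3.5, 1.6, 0.7]
opening: 0.005
```

```bash
python3 - <<'E'
from h import *
o=arm.get_obs();print(o['position'],o['ft_force'],o['moment'])
snap('wrist','w12')
E
```

```text
[0.49651824 0.11169206 0.08065771] [-3.51089659  1.61492324  0.66929758] [ 0.2609401   0.68667129 -0.00404706]
```

View pics/w12.png

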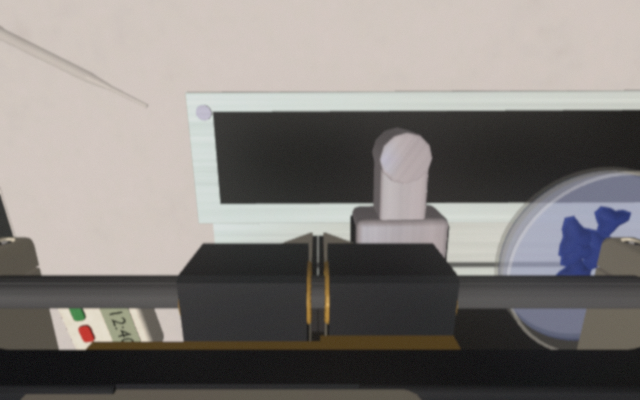

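>>> move_arm([
  {"x": 0.15, "y": 0, "z": 0, "wx": 0, "wy": 0, "wz": 0, "claw": -1},
  {"x": 0.15, "y": 0, "z": 0, "wx": 0, "wy": 0, "wz": 0, "claw": -1},
  {"x": 0.15, "y": 0, "z": 0, "wx": 0, "wy": 0, "wz": 0, "claw": -1},
  {"x": 0.15, "y": 0, "z": 0, "wx": 0, "wy": 0, "wz": 0, "claw": -1},
  {"x": 0.15, "y": 0, "z": 0, "wx": 0, "wy": 0, "wz": 0, "claw": -1},
  {"x": 0.15, "y": 0, "z": 0, "wx": 0, "wy": 0, "wz": 0, "claw": -1},
  {"x": 0.1, "y": 0, "z": 0, "wx": 0, "wy": 0, "wz": 0, "claw": -1},
])

```text
time_s: 23.05
position: [0.5166, 0.1105, 0.0807]
eef_rot: [[0.998, -0.059, 0.0], [-0.059, -0.998, 0.0], [0.0, -0.0, -1.0]]
ft_force: [-3.9, 2.3, 0.9]
opening: 0.004
```

```bash
python3 - <<'E'
from h import *
import pickle
o=arm.get_obs();print(o['position'],o['ft_force'],o['moment'])
d={n:snap(n,n+'13') for n in('scene','top','wrist')};pickle.dump(d,open('s13.pkl','wb'))
R=np.array(o['eef_rot']);P=(cloud(d['wrist'])-o['position'])@R
for v in(160,175,190):
    r=P[v,340:460];m=(r[:,2]<0);print(v,r[m][:,0].min(),r[m][:,0].max())
im=d['scene']['image'][:,:,::-1];cv2.imwrite('pics/s13c.png',cv2.resize(im[130:260,290:440],None,fx=4.5,fy=4.5,interpolation=cv2.INTER_CUBIC))
E
```

```text
[0.51662078 0.11047536 0.08073887] [-3.92722164  2.29657817  0.90563648] [ 2.44928190e-01  6.45841287e-01 -1.76659340e-04]
160 0.02541576695851007 0.04649645857339634
175 0.026262505956974082 0.04597514297225134
190 0.026307787916156546 0.04625374165726716
```

View pics/wrist13.png

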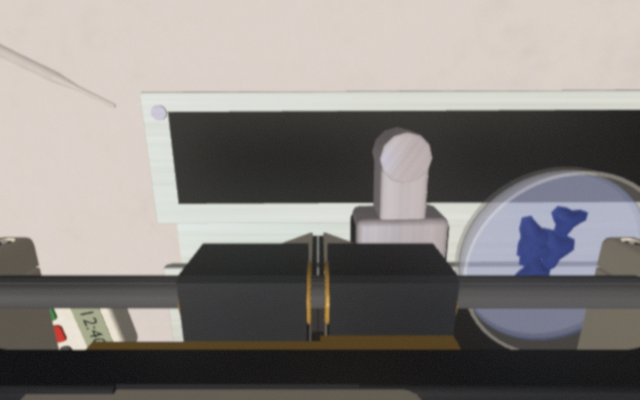

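View pics/s13c.png

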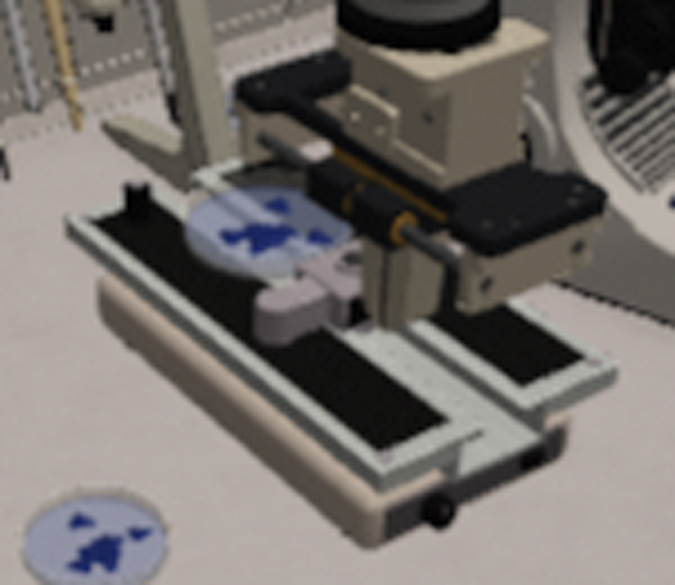

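>>> move_arm([
  {"x": 0.15, "y": 0, "z": 0, "wx": 0, "wy": 0, "wz": 0, "claw": -1},
  {"x": 0.15, "y": 0, "z": 0, "wx": 0, "wy": 0, "wz": 0, "claw": -1},
  {"x": 0.15, "y": 0, "z": 0, "wx": 0, "wy": 0, "wz": 0, "claw": -1},
  {"x": 0.15, "y": 0, "z": 0, "wx": 0, "wy": 0, "wz": 0, "claw": -1},
  {"x": 0.15, "y": 0, "z": 0, "wx": 0, "wy": 0, "wz": 0, "claw": -1},
  {"x": 0.15, "y": 0, "z": 0, "wx": 0, "wy": 0, "wz": 0, "claw": -1},
])

```text
time_s: 23.8
position: [0.5344, 0.1095, 0.0808]
eef_rot: [[0.998, -0.059, -0.0], [-0.059, -0.998, 0.0], [-0.0, -0.0, -1.0]]
ft_force: [-3.7, 1.3, 2.3]
opening: 0.005
```

>>> move_arm([
  {"x": 0.1, "y": 0, "z": 0, "wx": 0, "wy": 0, "wz": 0, "claw": -1},
  {"x": 0.1, "y": 0, "z": 0, "wx": 0, "wy": 0, "wz": 0, "claw": -1},
  {"x": 0.1, "y": 0, "z": 0, "wx": 0, "wy": 0, "wz": 0, "claw": -1},
])

```text
time_s: 24.1
position: [0.5403, 0.1091, 0.0808]
eef_rot: [[0.998, -0.059, -0.0], [-0.059, -0.998, 0.0], [-0.0, -0.0, -1.0]]
ft_force: [-3.8, 1.4, 2.2]
opening: 0.008
```

```bash
python3 - <<'E'
from h import *
import pickle
o=arm.get_obs();print(o['position'],o['ft_force'],o['moment'])
d={n:snap(n,n+'14') for n in('scene','top','wrist')};pickle.dump(d,open('s14.pkl','wb'))
im=d['top']['image'][:,:,::-1];cv2.imwrite('pics/t14c.png',cv2.resize(im[150:290,300:410],None,fx=4.2,fy=4.2,interpolation=cv2.INTER_CUBIC))
E
```

```text
[0.540313   0.10914975 0.08076936] [-3.82472081  1.3940513   2.2442789 ] [0.26957581 0.8535517  0.06948938]
```

View pics/wrist14.png

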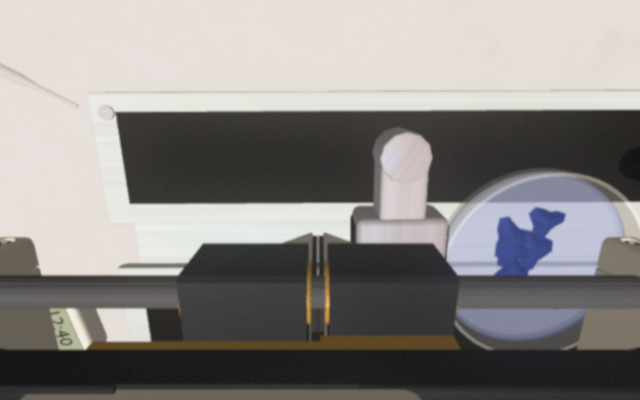

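View pics/t14c.png

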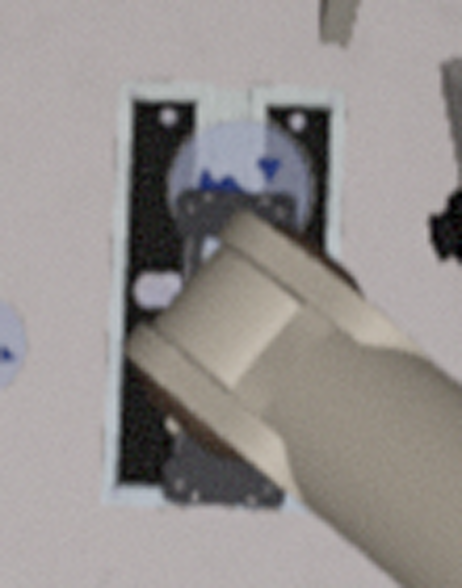

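>>> move_arm([
  {"x": 0.06, "y": 0, "z": 0, "wx": 0, "wy": 0, "wz": 0, "claw": -1},
  {"x": 0.06, "y": 0, "z": 0, "wx": 0, "wy": 0, "wz": 0, "claw": -1},
  {"x": 0.06, "y": 0, "z": 0, "wx": 0, "wy": 0, "wz": 0, "claw": -1},
])

```text
time_s: 24.55
position: [0.5433, 0.109, 0.0807]
eef_rot: [[0.998, -0.059, -0.001], [-0.059, -0.998, -0.0], [-0.001, 0.0, -1.0]]
ft_force: [-5.1, 1.3, 3.3]
opening: 0.005
```

>>> move_arm([
  {"x": 0.05, "y": 0, "z": 0, "wx": 0, "wy": 0, "wz": 0, "claw": -1},
  {"x": 0.05, "y": 0, "z": 0, "wx": 0, "wy": 0, "wz": 0, "claw": -1},
])

```text
time_s: 24.75
position: [0.5451, 0.1089, 0.0807]
eef_rot: [[0.998, -0.058, -0.001], [-0.058, -0.998, -0.0], [-0.001, 0.0, -1.0]]
ft_force: [-5.9, 0.8, 3.5]
opening: 0.002
```

```bash
python3 - <<'E'
from h import *
import pickle
o=arm.get_obs();print(o['position'],o['ft_force'],o['moment'])
d={n:snap(n,n+'15') for n in('scene','top','wrist')};pickle.dump(d,open('s15.pkl','wb'))
im=d['top']['image'][:,:,::-1];cv2.imwrite('pics/t15c.png',cv2.resize(im[160:230,315:395],None,fx=8,fy=8,interpolation=cv2.INTER_CUBIC))
E
```

```text
[0.54511314 0.10890516 0.08070431] [-5.89808666  0.82641228  3.46366256] [0.29747774 0.90805783 0.04673007]
```

View pics/t15c.png

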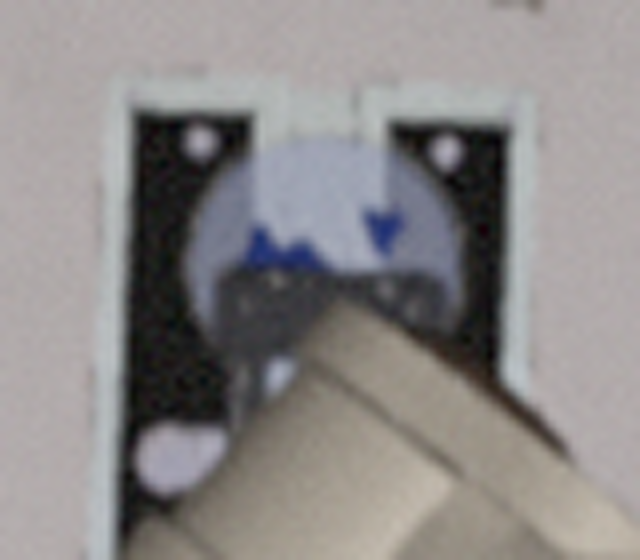

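>>> move_arm([
  {"x": 0.05, "y": 0, "z": 0, "wx": 0, "wy": 0, "wz": 0, "claw": -1},
  {"x": 0.05, "y": 0, "z": 0, "wx": 0, "wy": 0, "wz": 0, "claw": -1},
])

```text
time_s: 25.1
position: [0.5476, 0.1087, 0.0807]
eef_rot: [[0.998, -0.059, -0.0], [-0.059, -0.998, -0.0], [-0.0, 0.0, -1.0]]
ft_force: [-4.7, 1.5, 2.5]
opening: 0.004
```

>>> move_arm([
  {"x": 0.04, "y": 0, "z": 0, "wx": 0, "wy": 0, "wz": 0, "claw": -1},
  {"x": 0.0, "y": 0, "z": 0, "wx": 0, "wy": 0, "wz": 0, "claw": -1},
])

```text
time_s: 25.3
position: [0.5488, 0.1085, 0.0807]
eef_rot: [[0.998, -0.059, 0.0], [-0.059, -0.998, 0.0], [0.0, -0.0, -1.0]]
ft_force: [-3.5, 1.3, 1.6]
opening: 0.007
```

```bash
python3 - <<'E'
from h import *
import pickle
o=arm.get_obs();print(o['position'],o['ft_force'],o['moment'])
d={n:snap(n,n+'16') for n in('scene','top','wrist')};pickle.dump(d,open('s16.pkl','wb'))
im=d['top']['image'][:,:,::-1];cv2.imwrite('pics/t16c.png',cv2.resize(im[160:230,315:395],None,fx=8,fy=8,interpolation=cv2.INTER_CUBIC))
im=d['scene']['image'][:,:,::-1];cv2.imwrite('pics/s16c.png',cv2.resize(im[150:220,300:390],None,fx=7,fy=7,interpolation=cv2.INTER_CUBIC))
E
```

```text
[0.5487704  0.10854901 0.08072729] [-3.48681544  1.34982373  1.63809542] [0.2450912  0.69068021 0.07506743]
```

View pics/t16c.png

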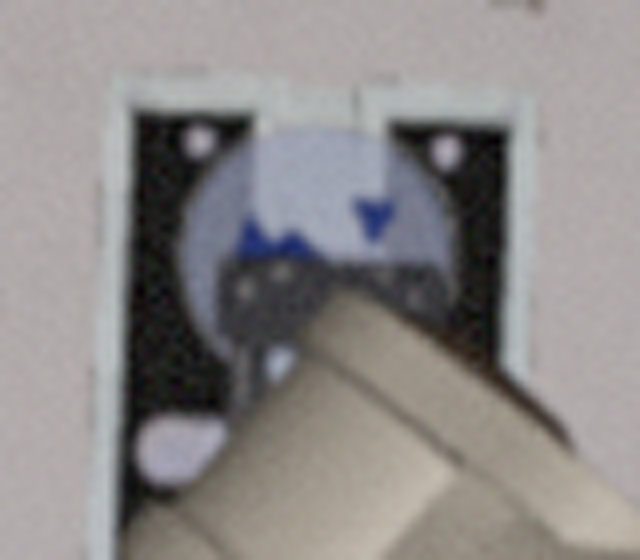

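View pics/s16c.png

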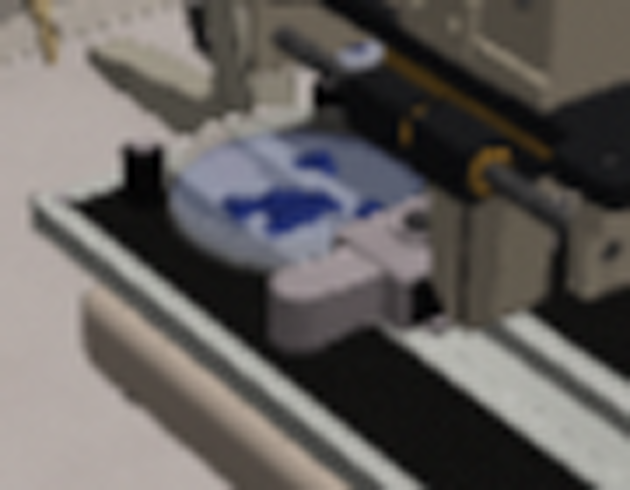

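View pics/wrist16.png

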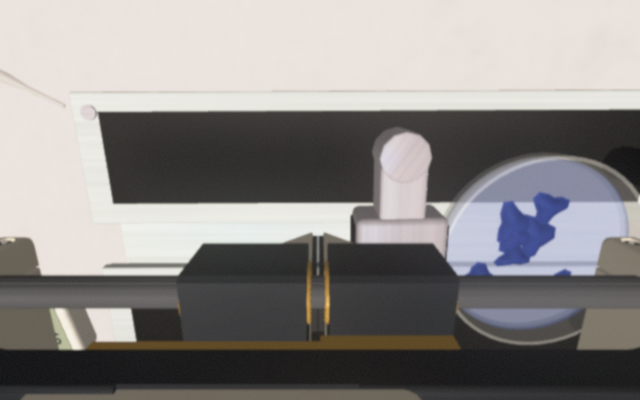

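>>> move_arm([
  {"x": 0.05, "y": 0, "z": 0, "wx": 0, "wy": 0, "wz": 0, "claw": -1},
  {"x": 0.0, "y": 0, "z": 0, "wx": 0, "wy": 0, "wz": 0, "claw": -1},
])

```text
time_s: 25.65
position: [0.5493, 0.1085, 0.0807]
eef_rot: [[0.998, -0.059, -0.001], [-0.059, -0.998, -0.0], [-0.001, 0.0, -1.0]]
ft_force: [-5.7, 1.0, 2.1]
opening: 0.005
```

>>> move_arm([
  {"x": 0.05, "y": 0, "z": 0, "wx": 0, "wy": 0, "wz": 0, "claw": -1},
  {"x": 0.0, "y": 0, "z": 0, "wx": 0, "wy": 0, "wz": 0, "claw": -1},
])

```text
time_s: 25.85
position: [0.5494, 0.1086, 0.0807]
eef_rot: [[0.998, -0.058, -0.002], [-0.058, -0.998, -0.001], [-0.002, 0.001, -1.0]]
ft_force: [-7.0, 0.9, 4.3]
opening: 0.003
```

>>> move_arm([
  {"x": 0.05, "y": 0, "z": 0, "wx": 0, "wy": 0, "wz": 0, "claw": -1},
  {"x": 0.0, "y": 0, "z": 0, "wx": 0, "wy": 0, "wz": 0, "claw": -1},
])

```text
time_s: 26.05
position: [0.5496, 0.1086, 0.0806]
eef_rot: [[0.998, -0.058, -0.003], [-0.058, -0.998, -0.001], [-0.003, 0.001, -1.0]]
ft_force: [-9.4, 0.3, 6.7]
opening: 0.005
```

```bash
python3 - <<'E'
from h import *
import pickle
o=arm.get_obs();print(o['position'],o['ft_force'],o['moment'])
d={n:snap(n,n+'17') for n in('scene','top','wrist')};pickle.dump(d,open('s17.pkl','wb'))
im=d['top']['image'][:,:,::-1];cv2.imwrite('pics/t17c.png',cv2.resize(im[160:230,315:395],None,fx=8,fy=8,interpolation=cv2.INTER_CUBIC))
E
```

```text
[0.54956547 0.10857679 0.0806041 ] [-9.36732481  0.29614372  6.70770392] [0.23170441 1.95403221 0.08626923]
```

View pics/t17c.png

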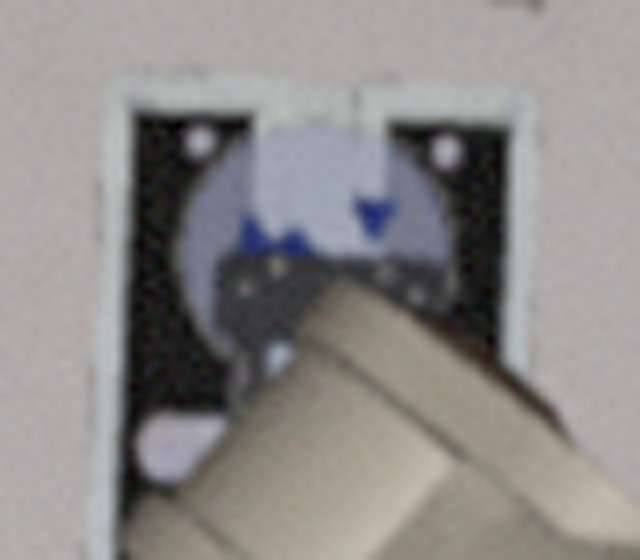

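View pics/wrist17.png

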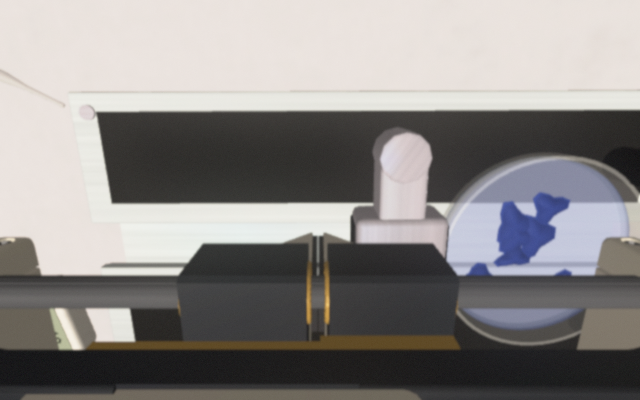

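Force has risen to 9.4 N with no further motion, at the predicted closed position. I'll back off and check.

>>> move_arm([
  {"x": -0.1, "y": 0, "z": 0, "wx": 0, "wy": 0, "wz": 0, "claw": -1},
  {"x": -0.2, "y": 0, "z": 0, "wx": 0, "wy": 0, "wz": 0, "claw": -1},
  {"x": -0.5, "y": 0, "z": 0, "wx": 0, "wy": 0, "wz": 0, "claw": -1},
  {"x": -0.5, "y": 0, "z": -0.5, "wx": 0, "wy": 0, "wz": 0, "claw": -1},
  {"x": -0.5, "y": 0, "z": -1, "wx": 0, "wy": 0, "wz": 0, "claw": -1},
  {"x": -0.5, "y": 0, "z": -1, "wx": 0, "wy": 0, "wz": 0, "claw": -1},
  {"x": -0.5, "y": 0, "z": -1, "wx": 0, "wy": 0, "wz": 0, "claw": -1},
  {"x": 0, "y": 0, "z": -1, "wx": 0, "wy": 0, "wz": 0, "claw": -1},
])

```text
time_s: 27.0
position: [0.4938, 0.1117, 0.1719]
eef_rot: [[0.998, -0.057, -0.0], [-0.057, -0.998, -0.002], [-0.0, 0.002, -1.0]]
ft_force: [0.6, 0.1, 0.2]
opening: 0.01
```

>>> move_arm([
  {"x": 0, "y": -1, "z": -1, "wx": 0, "wy": 0, "wz": 0, "claw": -1},
  {"x": 0, "y": -1, "z": -1, "wx": 0, "wy": 0, "wz": 0, "claw": -1},
  {"x": 0, "y": -1, "z": 0, "wx": 0, "wy": 0, "wz": 0, "claw": -1},
  {"x": 0, "y": -1, "z": 0, "wx": 0, "wy": 0, "wz": 0, "claw": -1},
  {"x": 0, "y": -1, "z": 0, "wx": 0, "wy": 0, "wz": 0, "claw": -1},
  {"x": 0, "y": -1, "z": 0, "wx": 0, "wy": 0, "wz": 0, "claw": -1},
  {"x": 0, "y": -1, "z": 0, "wx": 0, "wy": 0, "wz": 0, "claw": -1},
  {"x": 0, "y": -1, "z": 0, "wx": 0, "wy": 0, "wz": 0, "claw": -1},
])

```text
time_s: 27.8
position: [0.5047, 0.272, 0.2114]
eef_rot: [[0.998, -0.059, 0.001], [-0.059, -0.998, -0.0], [0.001, 0.0, -1.0]]
ft_force: [0.5, 0.1, -0.5]
opening: 0.001
```

```bash
cat > chk.py <<'E'
from h import *
import pickle,sys
k=sys.argv[1]
o=arm.get_obs();print(o['position'],o['joints'].round(1))
d={n:snap(n,n+k) for n in('scene','top','wrist')};pickle.dump(d,open('s%s.pkl'%k,'wb'))
im=d['top']['image'][:,:,::-1];cv2.imwrite('pics/t%sc.png'%k,cv2.resize(im[160:280,315:395],None,fx=5,fy=5,interpolation=cv2.INTER_CUBIC))
im=d['scene']['image'][:,:,::-1];cv2.imwrite('pics/s%sc.png'%k,cv2.resize(im[150:250,290:430],None,fx=5,fy=5,interpolation=cv2.INTER_CUBIC))
E
python3 chk.py 18
```

```text
[0.50473336 0.27198722 0.21141451] [ 15.   33.8 -63.3 100.3  32.9  66.8 -61.4]
```

View pics/t18c.png

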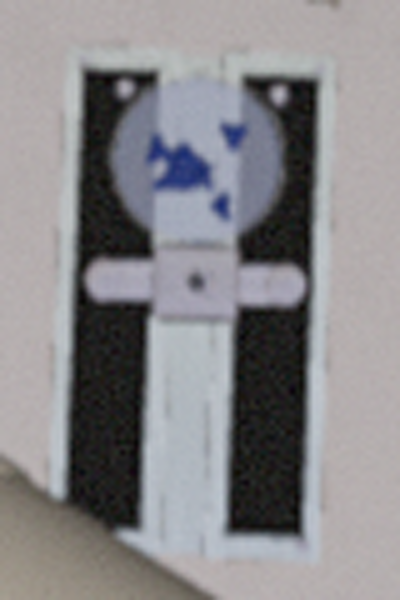

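View pics/s18c.png

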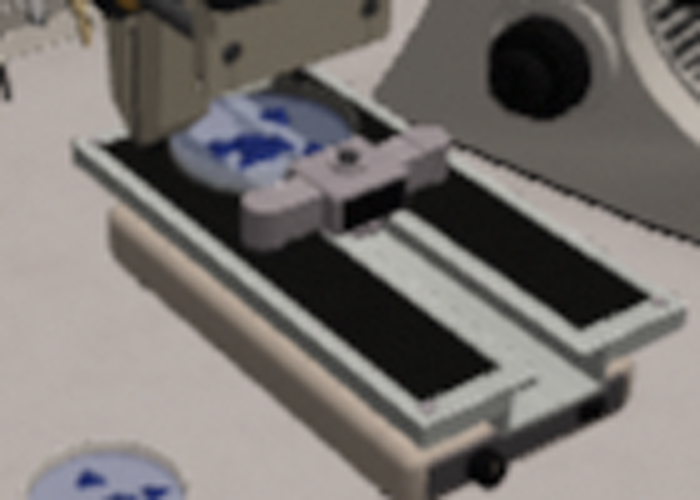

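View pics/wrist18.png

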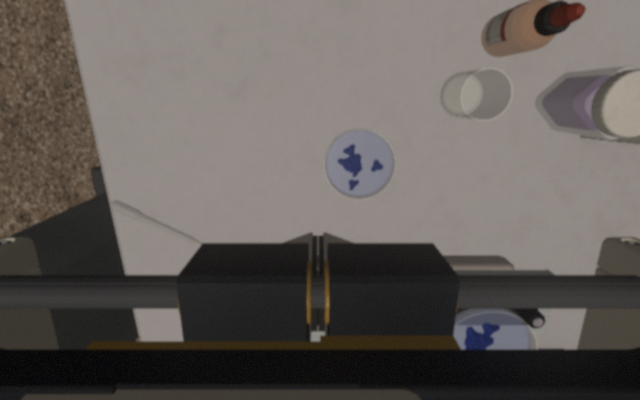

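```bash
python3 - <<'E'
from h import *
import pickle
s=pickle.load(open('s18.pkl','rb'))['top']
th=np.radians(-3.15);e=np.array([np.cos(th),np.sin(th)]);n=np.array([-e[1],e[0]]);c=np.array([.5767,.1058])
W=lambda x,y,z:np.r_[c+x*e+y*n,z]
k=8;u0,v0=315,160
im=cv2.resize(s['image'][v0:v0+100,u0:u0+80,::-1],None,fx=k,fy=k,interpolation=cv2.INTER_CUBIC)
def dr(pts,col,cl=True):
    p=(proj(s,pts)-[u0,v0]+.5)*k
    cv2.polylines(im,[np.round(p).astype(int)],cl,col,1)
a=np.linspace(0,2*np.pi,60)
dr([W(x,y,.072) for x,y in((.14,.075),(-.14,.075),(-.14,-.075),(.14,-.075))],(0,255,0))
for sg in(1,-1):
    dr([W(.114+.008*np.cos(t),sg*.042+.008*np.sin(t),.094) for t in a],(0,255,0))
dr([W(.077+.048*np.cos(t),.048*np.sin(t),.086) for t in a],(0,0,255))
dr([W(.008+x,y,.096) for x,y in((.021,.023),(.021,-.023),(-.021,-.023),(-.021,.023))],(0,255,255))
dr([W(.008+x,y,.096) for x,y in((.01,.06),(.01,-.06),(-.01,-.06),(-.01,.06))],(0,255,255))
dr([W(.008,0,.102),W(.009,0,.102)],(255,255,0))
cv2.imwrite('pics/ov18.png',im[:600])
P=cloud(s)
def med(m): return 
f=lambda q:((q[:,:2]-c)@np.stack([e,n],1))
z=P[:,:,2];t=np.einsum('ijk,kl->ijl',P[:,:,:2]-c,np.stack([e,n],1))
m=(z>.09)&(z<.106)&(abs(t[:,:,1])<.07)&(abs(t[:,:,0])<.045)
q=t[m];print('stop',len(q),cv2.minAreaRect(q.astype(np.float32)*1000),np.median(z[m]))
w=q[abs(q[:,1])>.03];k1=np.polyfit(w[:,1],w[:,0],1);print('bar angle',np.degrees(k1[0]),'x at mid',k1[1])
E
```

```text
stop 411 ((9.103839874267578, -0.48322296142578125), (45.053096771240234, 115.354736328125), 10.600560188293457) 0.09446467799663864
bar angle -0.4627205888348262 x at mid 0.009274447370140746
```

View pics/ov18.png

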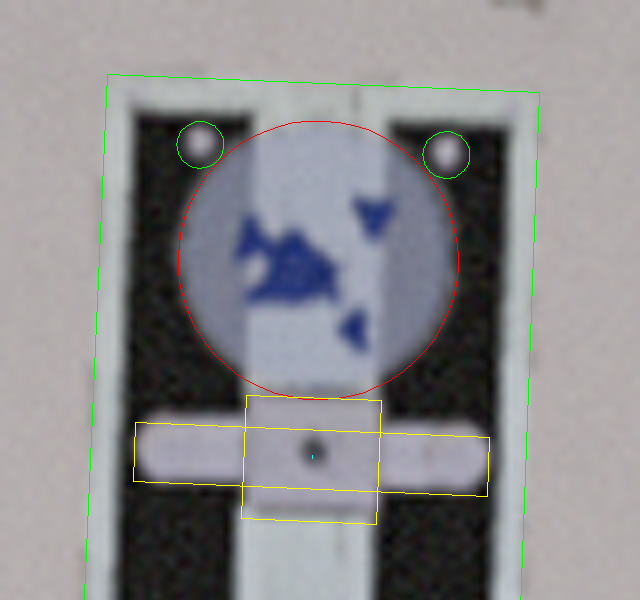

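```bash
python3 -c "
from rig import arm
print(arm.hand_in())"
```

```text
the job is handed in; nothing more can be done
None
```

I've locked the stop in the channel and slid it up so the dish is held against both black posts. The job was handed in at about 28 s of the 61 s allowed, and no verdict comes back.

I gripped the stop by its block and lowered it into the slot with the bar along the channel. I turned it 90° while still holding it, then let go. With the gripper shut, I pushed the middle of the block along the channel. Sliding took about 4–6 N. I stopped when the push reached 9.4 N with no further movement.

- **Position:** in the final top view, the dish and bar lie within about 1 mm of the closed position predicted from the shaker's pose. The bar's midpoint measured about 9 mm beyond the channel middle, against a predicted 8 mm.
- **Bar:** it is square to the channel within about 2°. Right after the turn it measured fully down; after the slide I re-checked only from the top view.
- **Surroundings:** the dish looks flat, and the bottle, beaker and jar look undisturbed in the views that show them.
- **Disagreements:** the cameras differed by 2–3 mm on the shaker's sideways position, so I aligned the stop to the slot using the wrist picture. I did not measure the force on the dish directly; the 9.4 N at the wrist is an upper estimate that includes the stop's own friction.

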